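Load the round coaster blank into the drawer press

TASK

Load the press: pull its drawer out to the stop, then slide the loose round coaster blank across the jig plate into the round nest, without picking it up off the plate, until it lies flat and fully home. Then push the drawer fully in and pull the lever down as far as it goes; leave everything else on the bench where it is.

Things in the scene. Friction and masses are not known exactly. Their poses are not given: they have to be found in the camera images.
- press: bench transfer press with a drawer, grey frame 340 mm wide, fixed. Origin: on the bench (z = 0), on its centre line, below the front face of its head when the lever is up. +x points back into the press (the drawer slides along it), +y to its left as the robot sees it, +z up. A column behind the head carries a beam over it, top 264 mm up, reaching forward to x = 70 mm.
- head_edge (a point): middle of the lower front edge of the press's head, a steel plate under a white cover, 300 mm wide (y), from x = 0 to 160 mm in the press's frame. The lever drives it: lower edge 114 mm and top 168 mm above the bench with the lever up, both 45 mm lower with the lever down.
- drawer (a joint): how far the drawer is out, m: 0 fully in, 0.13 at the outer stop. It slides along the press's -x with about 3 N of friction and stays where left. It carries an aluminium jig plate 160 mm (x) by 300 mm (y), its top 67 mm above the bench; with the drawer fully in the plate runs from x = -30 to +130 mm in the press's frame.
- drawer_grip (a point): middle of the drawer's pull: a level round bar, 12 mm thick, 120 mm long along the press's y, 45 mm above the bench, its axis 45 mm in front of the plate's front edge, so 39 mm of open gap between bar and drawer; a post at each end. The press's base (top 35 mm up) begins at x = -60 mm in the press's frame. Axes as the press's.
- round_nest (a point): centre of the floor of the round nest, a flat-bottomed round pocket in the jig plate, 83 mm across and 6 mm deep (floor 61 mm above the bench), with a dark rubber floor. It lies on the plate's middle line in x, 85 mm to the left (+y) of the drawer's centre line. Moves with the drawer. Axes as the press's.
- square_nest (a point): centre of the floor of the square nest, a pocket 63 by 63 mm and 6 mm deep, 85 mm to the right (-y) of the drawer's centre line; it stays empty. The round blank cannot fall into it and slides over it. Axes as the press's.
- lever_grip (a point): middle of the lever's cross bar: a level rubber grip 24 mm thick, 240 mm long along the press's y, 235 mm from its hinge line (at x = 180 mm, 150 mm up, in the press's frame). Lever fully up: x = 20 mm, 322 mm up; fully down, press shut: x = -54 mm, 166 mm up. It swings forward and down, is stiff (about 5 N at the bar to pull down) and stays where left.
- blank: round white ceramic coaster blank, a disc 80 mm across and 8 mm thick, about 90 g, lying flat on the jig plate right of its middle, in front of the head; it rides along as the drawer is pulled. Origin: centre of its underside, z up. Home in the round nest its top stands 2 mm above the plate. A finger pushing hard on its rim can hold it tilted in the nest's mouth: let go and it drops.
- square_tile: square white ceramic tile, 60 by 60 by 8 mm, on the bench left of the press; not to be moved. Origin: centre of its underside.
- small_disc: small white ceramic disc, 56 mm across, 8 mm thick, on the bench right of the press; not to be moved. Origin: centre of its underside.
- mug: white mug, 82 mm across, 90 mm high, on the bench left of the press; not to be moved. Origin: centre of its underside.
- tape: cardboard ring, 90 mm across, 24 mm high, on the bench right of the press; not to be moved. Origin: centre of its underside.
- bowl: terracotta bowl, 120 mm across, 50 mm high, on the left of the bench; not to be moved. Origin: centre of its underside.
- spray: glass bottle with black cap, 60 mm across, 170 mm high, on the left of the bench; not to be moved. Origin: centre of its underside.
- brush: flat brush, 190 mm long, on the right of the bench; not to be moved. Origin: under its middle.
Not all that is in view belongs to the job. What is shaped like the blank but blue or red is not meant.

How it is judged (in metres and radians):
On the way, in this order (a step that is already met when the one before it is completed fails the run):
1. the drawer is out to its stop (within 5 mm) (value of joint drawer above 0.125 m), for 0.1 s.
2. the blank lies flat on the floor of the round nest, the drawer still out (horizontal distance between blank and round_nest below 0.004 m and z of blank in the frame of round_nest below 0.0015 m and angle between blank's own z axis and vertical below 0.035 rad and value of joint drawer above 0.11 m), for 0.2 s.
3. the drawer is fully in (within 4 mm), the blank still home (value of joint drawer below 0.004 m and z of blank in the frame of round_nest below 0.0015 m), for 0.1 s.
4. the lever is fully down (its bar within 7 mm of the lowest height) (height (world z) of lever_grip below 0.173 m), for 0.1 s.
At the end, for the whole second after the job is handed in: The blank lies flat (within 2 degrees) and at rest on the floor of the round nest (within 1.5 mm in height, 4 mm of its centre), the drawer is fully in (within 4 mm) and the lever fully down (its bar less than 173 mm above the bench; 166 mm at its stop) (all of step 3 and height (world z) of lever_grip below 0.173 m and horizontal distance between blank and round_nest below 0.004 m and angle between blank's own z axis and vertical below 0.035 rad and linear speed of blank below 0.01 m/s); the robot touches nothing.
It fails at once if the blank is picked up off the plate (its underside more than 15 mm above the plate's top) (z of blank in the frame of round_nest above 0.021 m).
It fails at once if another thing on the bench is moved more than 30 mm (distance of any of square_tile, small_disc, mug, tape, bowl, spray, brush from where it was at the start of the episode above 0.03 m).
It also fails if it takes over 67 s, if anything falls off the work surface, if the arm or the gripper's body presses on something with over 40 N, if the wrist force passes 120 N, or if a joint passes its speed limit or range.

ROBOT

A 6-joint arm with a two-finger parallel gripper is mounted at the origin on the work surface. World frame = base frame: x ahead of the robot, y to its left, z up, the work surface at z = 0. Lengths are in mm, angles in rad, forces in N, time in s.
With the tool pointing down it reaches from about 400 to 925 mm from the base axis. Payload 12.5 kg.
Tool frame: the origin (TCP) lies at the very end of the fingers, on their centre line; the grasp point (between the pads) lies behind it (env.grip_depth is the z of the grasp point in the tool frame, in mm); z points along the fingers, y is the line along which they close (so a half turn about z gives the same grasp; the last joint's range is limited). The gripper opens to 95 mm and grips with 3 to 60 N. Pads are 20 mm wide; open, the fingers measure 119 mm over their backs; the gripper's body (75 mm by 180 mm) begins 59 mm behind the grasp point.
Start: joints at [1.092, 0.491, 1.559, -0, 1.092, -0.106], TCP at [227.626, 582.097, 185.261] pointing down, gripper open.
Joint ranges: [-3.1, 3.1], [-0.84, 2.19], [0.05, 2.79], [-1.13, 4.28], [0.06, 2.93], [-2.69, 2.69]. Speed limits (rad/s): [2.22, 2.22, 2.79, 3.14, 3.14, 3.14].

INTERFACE

Orientations are given as [roll, pitch, yaw] about the fixed x, y, z axes, in that order (R = Rz(yaw) Ry(pitch) Rx(roll)).
In Python, from cell import env, optics gives the robot as it stands.
- The arm moves only by the tool step_arm, never from a script. Its argument "moves" is a list of rows, each an object of numbers: "tx", "ty", "tz": the shift along the tool's x, y, z in mm; "roll": the turn about the tool's z in rad. In form: [{"tx": .., "ty": .., "tz": .., "roll": ..}, ...]. A call has 1 to 12 rows; each row is the pose to reach, as a shift and turn from the pose commanded when the call began, along the tool's axes at that moment; what a row does not reach only later rows make up. A row lasts 1/12 s, in which the tool goes at most 41.7 mm and 7.16 degrees, less where a joint would pass 70% of its speed; a pose out of reach is approached as far as the arm can. A call with a gripper value outside its range is refused whole. "grip" is the finger opening in mm, from 0 to 95.1, set as the call begins (left out, the last holds). The fingers move at their own pace and stop on an object; the grip force is fixed at half the most. Time passes only in rows, so rows that repeat a pose let the fingers close. It gives the time, the measured TCP pose, the force, the opening and the grip force at its end, in the units of the state.
- env.state(): the state, without advancing time (a new reading comes with each control period).
- optics.read_camera(name): name is "scene" or "top" or "wrist"; returns a dict with "pixels" (480x640x3 uint8, blue, green, red), "mtx" (3x3 intrinsics, pixels), "dist" ([k1, k2, p1, p2, k3] as OpenCV has them; the pictures are not rectified), "view" (4x4, takes a point from world to camera coordinates). Camera axes: x right, y down, z forward; pixel columns grow to the right and rows downward; lengths in mm; the calibration is good to about 2 mm. A picture is of the moment at which its call begins. There is no depth.
- env.job_done(): hands the job in; it is judged then, once.
The state is a dict: "t": time; "joints": joint angles; "qvel": joint speeds; "tau": joint torques, N m; "eef_pos": TCP position; "tcp_rot": TCP orientation; "ft_force": force on the tool from outside, world axes, zero at the start; "moment": the same for the moment, N m; "opening": opening from 0.0 (shut) to 1.0 (fully open); "grip_force": force on a finger pad.
Only numpy, scipy, OpenCV 4.12 (cv2) and the standard library are available. Lean on these libraries where they do the work, as an engineer would, in place of code of your own. Each camera call takes 0.05 s, during which the arm holds its last target. There are 200 camera calls.

## Working session

There is one attempt and no reset: what is moved stays moved. The work goes in short steps, Python scripts to look and compute and a tool call to move; the robot and the scene stay as the last step left them, time stands still between calls to the robot, and variables do not carry over. Pictures are saved under pics/ and viewed, at most 10 in all, crops included, and the job is handed in when it is done.

Besides the shell and the picture viewer there is one more tool, called in YAML: its name, and indented under it one key for each argument. step_arm: Moves the arm, as the interface text tells. Its arguments: {"type":"object","properties":{"moves":{"type":"array"},"grip":{"type":"number"}},"required":["moves"]}

```bash
ls; mkdir -p pics; cat > h.py <<'E'
import numpy as np, cv2
from cell import env, optics
def cam(n,save=None):
    c=optics.read_camera(n)
    c={k:np.array(v) for k,v in c.items()}
    if save: cv2.imwrite('pics/'+save,c['pixels'])
    return c
def ray(c,uv):
    p=cv2.undistortPoints(np.array(uv,float).reshape(-1,1,2),c['mtx'],c['dist']).reshape(-1,2)
    R=c['view'][:3,:3];t=c['view'][:3,3]
    d=np.c_[p,np.ones(len(p))]@R
    return -R.T@t,d
def onz(c,uv,z):
    o,d=ray(c,uv)
    return o+d*((z-o[2])/d[:,2])[:,None]
def proj(c,P):
    R=c['view'][:3,:3];t=c['view'][:3,3]
    return cv2.projectPoints(np.array(P,float).reshape(-1,3),cv2.Rodrigues(R)[0],t,c['mtx'],c['dist'])[0].reshape(-1,2)
E
python3 - <<'E'
from h import *
print(env.state(), env.grip_depth)
for n in('scene','top','wrist'):
    c=cam(n,n+'0.png'); R=c['view'][:3,:3]; print(n,-R.T@c['view'][:3,3],R[2])
E
```

```text
pics
{'t': 0.0, 'joints': array([ 1.09240509e+00,  4.91600439e-01,  1.55945306e+00, -2.93109006e-05,
        1.09166947e+00, -1.05626455e-01]), 'qvel': array([-0.00044551, -0.00065411,  0.00156629, -0.00050304, -0.00097648,
        0.00015191]), 'tau': array([ 1.43276138e-03, -6.12659454e+01, -2.58178872e+01,  6.92862435e-02,
        4.82371054e-02, -1.03144980e-04]), 'eef_pos': array([227.49606634, 581.83517592, 184.63511857]), 'tcp_rot': array([-3.14046590e+00, -9.33192497e-05,  2.76884134e+00]), 'ft_force': array([-0.2933426 ,  0.02073306, -0.39623614]), 'moment': array([ 0.04014051, -0.02036623,  0.02987564]), 'grip_force': 0.0, 'opening': 0.9990721160050109} -18.8
scene [ 779.98324601 -404.79451515 1515.671059  ] [-0.11901825  0.2955511  -0.94788407]
top [ 476.59079333    5.66441584 1229.44756368] [ 0.13849949  0.02291173 -0.99009744]
wrist [162.77655601 607.79351035 385.05846773] [ 0.2270278  -0.08986013 -0.96973374]
```

View pics/top0.png

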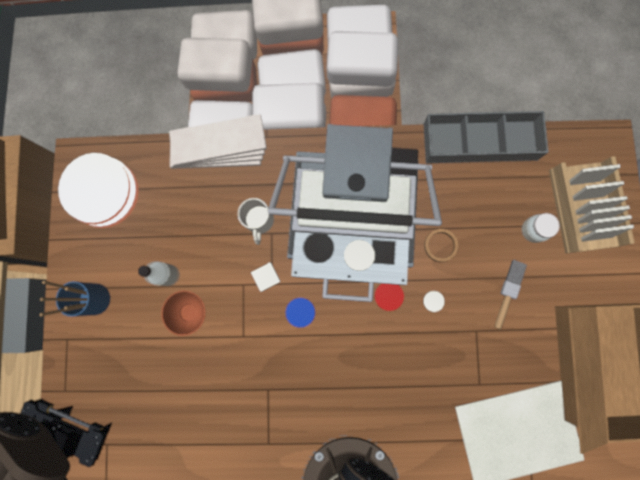

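View pics/scene0.png

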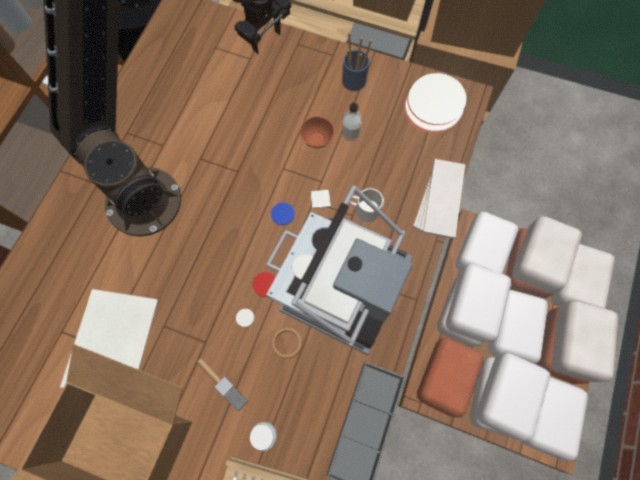

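The top view shows the press at about (352,215), with the round nest at (318,247), the blank at (360,255), the square nest at (384,252), the pull bar at (348,297) and the lever bar at (354,215). The red and blue discs lie on the bench at (390,297) and (300,312). Next I measure these.

```bash
python3 - <<'E'
from h import *
c=cam('top'); im=c['pixels']; 
x0,y0=260,140
cr=im[y0:320,x0:460]; cv2.imwrite('pics/crop0.png',cv2.resize(cr,None,fx=4,fy=3.33*4/3.33*1.0*0.83*1.0/0.83 if 0 else 4-0.7,interpolation=cv2.INTER_CUBIC))
hsv=cv2.cvtColor(im,cv2.COLOR_BGR2HSV)
def blobs(m,name,lo=60,hi=4000):
    n,l,s,ce=cv2.connectedComponentsWithStats(m.astype(np.uint8))
    for i in range(1,n):
        if lo<s[i,4]<hi and 220<ce[i,0]<470 and 180<ce[i,1]<330: print(name,ce[i].round(1),s[i])
blobs(hsv[...,2]<70,'dark')
blobs((hsv[...,1]<40)&(hsv[...,2]>205),'white')
blobs((hsv[...,0]>95)&(hsv[...,0]<118)&(hsv[...,1]>25)&(hsv[...,2]>150),'plate')
for u in [(360,255),(340,270),(318,247),(300,255),(348,298),(348,215)]: print(u,im[u[1],u[0]],hsv[u[1],u[0]])
E
```

```text
dark [355.9 182.2] [349 175  15  16 196]
dark [354.5 216.5] [298 209 114  16 939]
dark [318.2 247.2] [305 234  27  27 591]
dark [383.9 251.5] [374 242  20  21 361]
white [353.2 196. ] [ 300  171  109   42 1981]
white [256.7 216.9] [247 207  21  21 346]
white [350.6 224.7] [299 220 108  10 393]
white [352.4 261.8] [ 294  234  114   49 3063]
white [264.8 276.6] [252 263  27  28 442]
white [433.5 301. ] [424 292  20  20 309]
plate [299.8 312.2] [286 298  28  29 628]
(360, 255) [221 227 227] [ 30   7 227]
(340, 270) [216 209 199] [102  20 216]
(318, 247) [61 62 61] [60  4 62]
(300, 255) [212 205 196] [103  19 212]
(348, 298) [176 170 168] [113  12 176]
(348, 215) [65 65 65] [ 0  0 65]
```

View pics/crop0.png

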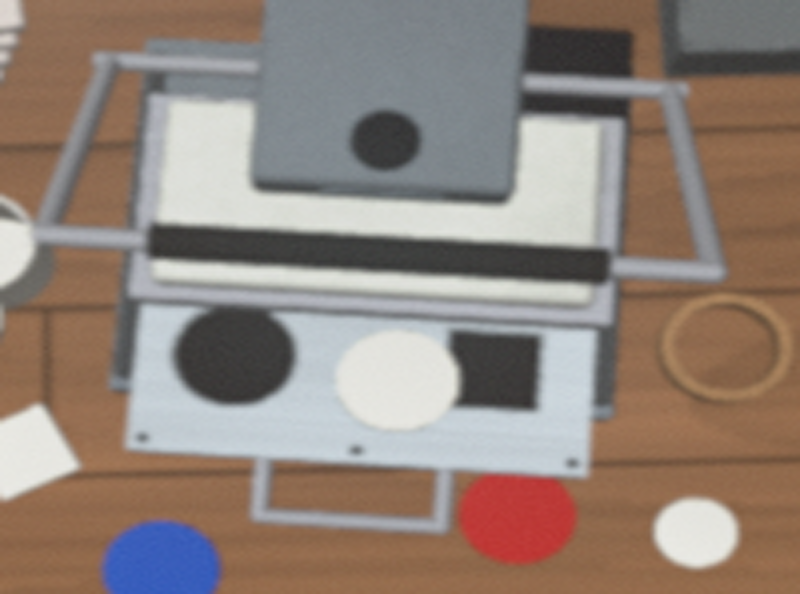

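The crop shows the plate's front corners at about (291.8,275.5) and (407,283.9), the bar ends at (323.8,297) and (371.8,300.6), the blank at (359.5,255.5) and the lever grip at (354.5,216.5).

```bash
python3 - <<'E'
from h import *
c=cam('top'); g=c['pixels'].astype(int).sum(2)/3
F=onz(c,[(291.75,275.5),(407,283.9)],67); print('front',F, np.linalg.norm(F[0]-F[1]))
ex=F[0]-F[1]; yaw=np.arctan2(ex[1],ex[0])-np.pi/2; print('yaw',yaw)
X=np.array([np.cos(yaw),np.sin(yaw),0]);Y=np.array([-X[1],X[0],0])
B=onz(c,[(323.75,297),(371.75,300.6)],45); print('bar',B,B.mean(0),np.linalg.norm(B[0]-B[1]))
N=onz(c,[(318.2,247.2)],62)[0];S=onz(c,[(383.9,251.5)],62)[0]; print('nests',N,S,N-S,np.linalg.norm(N-S))
L=onz(c,[(354.5,216.5)],322)[0]; print('lever',L)
bl=onz(c,[(359.5,255.5)],75)[0]; print('blank',bl)
f=F.mean(0)
for n,p in dict(front=f,bar=B.mean(0),N=N,S=S,lever=L,blank=bl).items(): print(n,(p-f)@X,(p-f)@Y)
# all three lines estimate yaw
for a,b in((N,S),(B[0],B[1])): d=a-b; print(np.arctan2(d[1],d[0])-np.pi/2)
for n,uv in dict(tile=(264.8,276.6),disc=(433.5,301),red=(389.5,297),blue=(300,312)).items(): print(n,onz(c,[uv],8)[0])
# scene view check: lever
c2=cam('scene'); print(proj(c2,[L,bl,N,B.mean(0)]))
E
```

```text
front [[ 547.21255918  136.65490718   67.        ]
 [ 517.67888665 -161.55763756   67.        ]] 299.6714194783425
yaw -0.09871375738341714
bar [[489.81533602  55.37698438  45.        ]
 [477.26379479 -70.43077095  45.        ]] [483.5395654   -7.52689328  45.        ] 126.43232375735651
nests [620.20777797  66.38398869  62.        ] [ 604.0715528  -105.79512955   62.        ] [ 16.13622517 172.17911824   0.        ] 172.93358991275454
lever [649.94612281 -23.40761395 322.        ]
blank [593.97015896 -41.00422342  75.        ]
front 0.0 0.0
bar -49.15339424482684 0.08062449648543613
N 79.56530617612393 87.10082307836427
S 80.47649391730393 -85.83036629189678
lever 118.00815568284786 0.6771667123680913
blank 64.03890445961058 -22.350406246660114
-0.09344472921012259
-0.0994385751004141
tile [549.64131555 217.53573073   8.        ]
disc [ 471.79036784 -239.42898088    8.        ]
red [ 485.70900866 -121.14002141    8.        ]
blue [451.42304367 122.20507436   8.        ]
[[323.38214803 242.02449181]
 [303.40504708 266.82945704]
 [323.71031664 239.97691904]
 [274.9598075  247.9497313 ]]
```

Everything measured fits the given sizes: plate 300 mm, nests 173 mm apart, bar 49 mm in front of the plate. It also puts the drawer already about 68 mm out. I'll add a target-to-move helper and go above the gap behind the bar with the fingers closed.

```bash
cat >> h.py <<'E'
YAW=-0.097
X=np.array([np.cos(YAW),np.sin(YAW),0]);Y=np.array([-X[1],X[0],0])
F0=np.array([532.4,-12.45,0]); O=F0+98*X   # press origin estimate
def P(x,y,z): return O+x*X+y*Y+np.array([0,0,z])
from scipy.spatial.transform import Rotation as Ro
def go(p,yaw):
    s=env.state(); R=Ro.from_euler('xyz',s['tcp_rot']).as_matrix()
    d=R.T@(np.array(p)-s['eef_pos']); cur=np.arctan2(R[1,0],R[0,0])
    r=(cur-yaw+np.pi)%(2*np.pi)-np.pi
    print('t',s['t'],'pos',s['eef_pos'].round(1),'yaw',cur.round(3),'f',s['ft_force'].round(1),'-> tx ty tz roll',d.round(1),r.round(3))
E
python3 -c "
from h import *
print(O); go(P(-117.5,0,140),1.474)"
```

```text
[629.93932038 -21.94110002   0.        ]
t 0.3 pos [227.6 582.  185.1] yaw 2.769 f [ 0.  -0.1 -0.4] -> tx ty tz roll [-481.7 -447.9   45.2] 1.295
```

step_arm:
  moves:
    - {"tx": -30,"ty": -28,"tz": 0,"roll": 0.1}
    - {"tx": -58,"ty": -54,"tz": 0,"roll": 0.2}
    - {"tx": -86,"ty": -80,"tz": 0,"roll": 0.3}
    - {"tx": -114,"ty": -106,"tz": 0,"roll": 0.4}
    - {"tx": -142,"ty": -132,"tz": 0,"roll": 0.5}
    - {"tx": -170,"ty": -158,"tz": 0,"roll": 0.6}
    - {"tx": -198,"ty": -184,"tz": 0,"roll": 0.7}
    - {"tx": -226,"ty": -210,"tz": 0,"roll": 0.8}
    - {"tx": -254,"ty": -236,"tz": 0,"roll": 0.9}
    - {"tx": -282,"ty": -262,"tz": 0,"roll": 1.0}
    - {"tx": -310,"ty": -288,"tz": 0,"roll": 1.1}
    - {"tx": -335,"ty": -311,"tz": 0,"roll": 1.2}
  grip: 0

```text
t: 1.3
eef_pos: [427.0, 168.4, 185.5]
tcp_rot: [3.141, -0.0, 1.564]
ft_force: [0.6, 0.7, 0.2]
opening: 0.219
grip_force: 0.0
```

```bash
python3 -c "
from h import *
go(P(-117.5,0,130),1.474)"
```

```text
t 1.3 pos [427.  168.4 185.5] yaw 1.564 f [0.6 0.7 0.2] -> tx ty tz roll [-178.3   87.3   55.5] 0.09
```

step_arm:
  moves:
    - {"tx": -35,"ty": 17,"tz": 10,"roll": 0.05}
    - {"tx": -70,"ty": 34,"tz": 20,"roll": 0.09}
    - {"tx": -105,"ty": 51,"tz": 30,"roll": 0.09}
    - {"tx": -140,"ty": 68,"tz": 40,"roll": 0.09}
    - {"tx": -165,"ty": 81,"tz": 50,"roll": 0.09}
    - {"tx": -180,"ty": 87,"tz": 55,"roll": 0.09}
    - {"tx": -180,"ty": 87,"tz": 55,"roll": 0.09}
    - {"tx": -180,"ty": 87,"tz": 55,"roll": 0.09}
  grip: 0

```text
t: 1.97
eef_pos: [512.8, -10.1, 129.9]
tcp_rot: [-3.141, -0.0, 1.477]
ft_force: [-0.2, 0.4, 0.9]
opening: 0.002
grip_force: 0.0
```

```bash
python3 -c "
from h import *
go(P(-117.5,0,32),1.474)
w=cam('wrist','w1.png')"
```

```text
t 1.9667 pos [512.8 -10.1 129.9] yaw 1.477 f [-0.2  0.4  0.9] -> tx ty tz roll [-0.4  0.4 97.9] 0.003
```

View pics/w1.png

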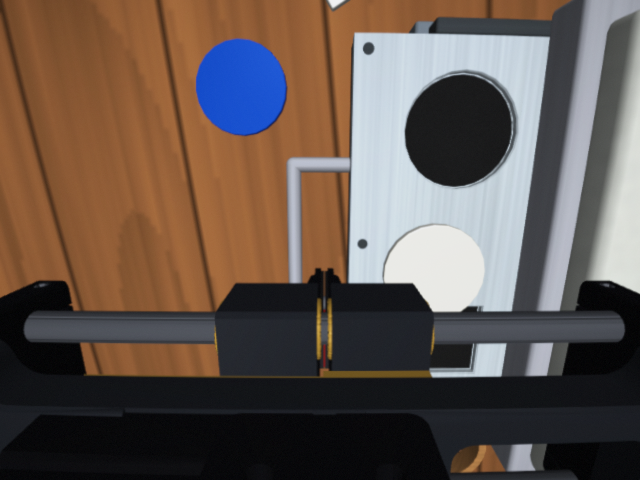

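The wrist view shows the bar at column ~294, the plate front edge at column ~350, the nest at (459,129) and the blank at (434,270). The closed fingers, at about (323,275), sit between bar and plate. I'll check the numbers at the right heights.

```bash
python3 -c "
from h import *
c=cam('wrist')
for n,uv,z in (('bar',(294,230),45),('barcorner',(294,163),45),('front',(349.5,240),67),('corner',(355,33),67),('nest',(459,129),66),('blank',(434,270),75),('blank?',(434,274),75)):
    p=onz(c,[uv],z)[0]; d=p-O; print(n,p.round(1),'press',(d@X).round(1),(d@Y).round(1))"
```

```text
bar [486.8   0.9  45. ] press -144.7 8.9
barcorner [493.1  56.   45. ] press -143.8 64.3
front [531.8  -6.7  67. ] press -99.1 5.7
corner [546.9 140.2  67. ] press -98.4 153.3
nest [618.8  69.7  66. ] press -19.9 90.1
blank [595.7 -35.   75. ] press -32.9 -16.3
blank? [595.6 -38.3  75. ] press -32.6 -19.6
```

step_arm:
  moves:
    - {"tz": 30}
    - {"tz": 55}
    - {"tz": 75}
    - {"tz": 88}
    - {"tz": 97}
    - {"tz": 97}
    - {"ty": -5,"tz": 97}
    - {"ty": -10,"tz": 97}
    - {"ty": -15,"tz": 97}
    - {"ty": -20,"tz": 97}

```text
validation failed for argument at $.mo...
```

step_arm:
  moves:
    - {"ty": -4}
    - {"ty": -8}
    - {"ty": -12}
    - {"ty": -16}
    - {"ty": -20}
    - {"ty": -24}
    - {"ty": -28}
    - {"ty": -32}
    - {"ty": -36}
    - {"ty": -39}
    - {"ty": -42}
    - {"ty": -44}

```text
validation failed for argument at $.mo...
```

All keys have to be given in every row.

step_arm:
  moves:
    - {"tx": 0,"ty": 0,"tz": 30,"roll": 0}
    - {"tx": 0,"ty": 0,"tz": 55,"roll": 0}
    - {"tx": 0,"ty": 0,"tz": 75,"roll": 0}
    - {"tx": 0,"ty": 0,"tz": 88,"roll": 0}
    - {"tx": 0,"ty": 0,"tz": 97,"roll": 0}
    - {"tx": 0,"ty": 0,"tz": 97,"roll": 0}
    - {"tx": 0,"ty": -5,"tz": 97,"roll": 0}
    - {"tx": 0,"ty": -10,"tz": 97,"roll": 0}
    - {"tx": 0,"ty": -15,"tz": 97,"roll": 0}
    - {"tx": 0,"ty": -20,"tz": 97,"roll": 0}

```text
t: 2.9
eef_pos: [492.7, -7.7, 34.0]
tcp_rot: [3.14, -0.0, 1.479]
ft_force: [-0.1, 0.1, -0.1]
opening: 0.0
grip_force: 0.0
```

step_arm:
  moves:
    - {"tx": 0,"ty": -4,"tz": 0,"roll": 0}
    - {"tx": 0,"ty": -8,"tz": 0,"roll": 0}
    - {"tx": 0,"ty": -12,"tz": 0,"roll": 0}
    - {"tx": 0,"ty": -16,"tz": 0,"roll": 0}
    - {"tx": 0,"ty": -20,"tz": 0,"roll": 0}
    - {"tx": 0,"ty": -24,"tz": 0,"roll": 0}
    - {"tx": 0,"ty": -28,"tz": 0,"roll": 0}
    - {"tx": 0,"ty": -32,"tz": 0,"roll": 0}
    - {"tx": 0,"ty": -36,"tz": 0,"roll": 0}
    - {"tx": 0,"ty": -39,"tz": 0,"roll": 0}
    - {"tx": 0,"ty": -42,"tz": 0,"roll": 0}
    - {"tx": 0,"ty": -44,"tz": 0,"roll": 0}

```text
t: 3.9
eef_pos: [448.9, -3.8, 33.2]
tcp_rot: [-3.142, -0.0, 1.479]
ft_force: [-0.0, 0.9, 0.7]
opening: -0.0
grip_force: 0.0
```

No force was felt, so I check whether the drawer followed.

```bash
python3 -c "
from h import *
c=cam('top'); cv2.imwrite('pics/c2.png',cv2.resize(c['pixels'][180:360,240:480],None,fx=3.2,fy=3.2))
print(env.state()['ft_force'],env.state()['eef_pos'])"
```

```text
[-0.14652398  0.29056632 -0.3575738 ] [448.66318733  -3.76595913  33.21629814]
```

View pics/c2.png

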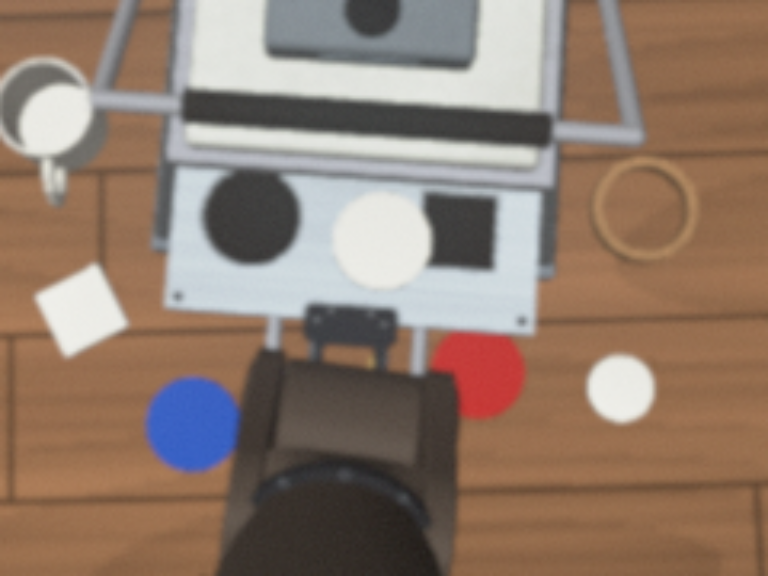

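The plate's front-left corner is still at (291.6,275.3), so the drawer hasn't moved. I'll check the wrist camera for where the fingers are relative to the bar.

```bash
python3 -c "
from h import *
c=cam('wrist','w2.png'); s=env.state(); print(proj(c,[s['eef_pos'],P(-143,0,45),P(-143,60,45),P(-98,0,67)]))
c=cam('scene'); cv2.imwrite('pics/s2.png',cv2.resize(c['pixels'][180:340,200:400],None,fx=3.5,fy=3.5)); print((proj(c,[s['eef_pos'],P(-143,0,45)])-[200,180])*3.5)"
```

```text
[[326.59552158 271.63928123]
 [393.5786493  279.36000178]
 [399.50902276 174.39223511]
 [487.38580772 294.14634659]]
[[229.94436122 225.42196043]
 [266.29597443 239.89842393]]
```

View pics/w2.png

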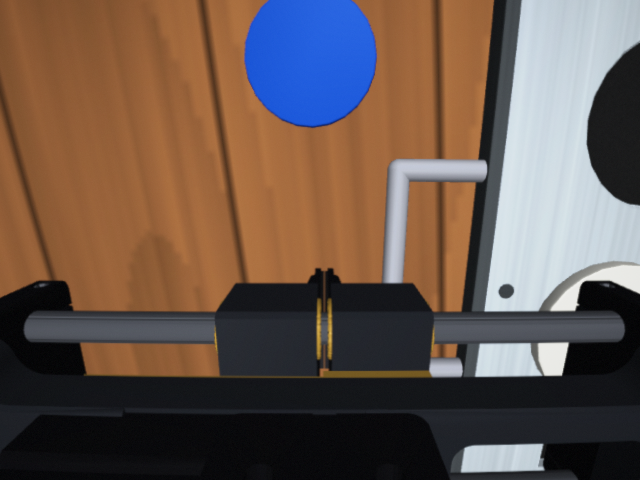

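The bar is where predicted, at column ~393, yet the fingers at column 326 crossed it without force. I'll check the real fingertip height with projections and one combined close-up.

```bash
python3 -c "
from h import *
c=cam('wrist'); s=env.state(); R=Ro.from_euler('xyz',s['tcp_rot']).as_matrix()
for dz in (0,-10,-19,-30,-45,-60): print(dz,proj(c,[s['eef_pos']+R@np.array([a,b,dz]) for a,b in ((10,0),(-10,0),(10,12),(10,-12))]).round(0).tolist())
a=cv2.resize(c['pixels'][240:400,220:440],None,fx=3.6,fy=3.6)
print(s['joints'],s['opening'],s['grip_force'])
print(optics.__dir__() and [x for x in dir(env) if x[0]!='_'])
cv2.imwrite('pics/z3.png',a)"
```

```text
0 [[326.0, 256.0], [326.0, 287.0], [346.0, 256.0], [306.0, 256.0]]
-10 [[326.0, 261.0], [326.0, 293.0], [347.0, 261.0], [306.0, 261.0]]
-19 [[327.0, 266.0], [326.0, 299.0], [348.0, 266.0], [305.0, 266.0]]
-30 [[327.0, 272.0], [327.0, 308.0], [350.0, 272.0], [304.0, 272.0]]
-45 [[327.0, 282.0], [327.0, 321.0], [352.0, 282.0], [302.0, 282.0]]
-60 [[327.0, 295.0], [327.0, 336.0], [355.0, 295.0], [300.0, 295.0]]
[-1.55802839e-01  4.94991385e-01  2.12943085e+00  1.48522804e-04
  5.16971676e-01 -6.39930393e-02] 0.007160435072907466 0.0
['IKError', 'grip_depth', 'job_done', 'state']
```

View pics/z3.png

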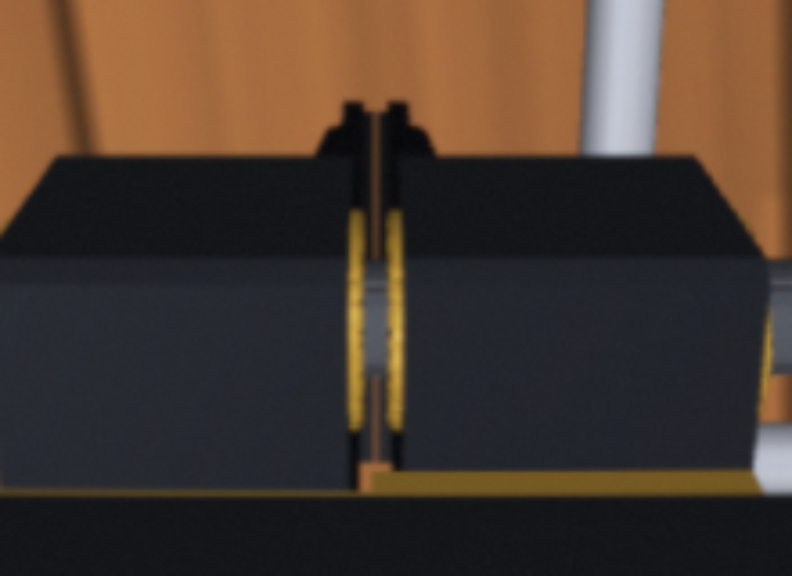

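The tips may end about 20 mm short of the nominal TCP, in which case they passed just over the bar. I'll straddle the bar, deeper this time, and grip it so contact is confirmed.

```bash
python3 -c "
from h import *
go(P(-143.5,0,80),1.474)"
```

```text
t 4.1 pos [449.4  -3.9  33.2] yaw 1.479 f [-0.2 -0.1 -0.2] -> tx ty tz roll [ -0.7  38.  -46.8] 0.005
```

step_arm:
  moves:
    - {"tx": 0,"ty": 0,"tz": -25,"roll": 0}
    - {"tx": 0,"ty": 0,"tz": -47,"roll": 0}
    - {"tx": 0,"ty": 0,"tz": -55,"roll": 0}
    - {"tx": 0,"ty": 12,"tz": -55,"roll": 0}
    - {"tx": 0,"ty": 26,"tz": -55,"roll": 0}
    - {"tx": 0,"ty": 38,"tz": -55,"roll": 0}
    - {"tx": 0,"ty": 38,"tz": -55,"roll": 0}
    - {"tx": 0,"ty": 38,"tz": -30,"roll": 0}
    - {"tx": 0,"ty": 38,"tz": -10,"roll": 0}
    - {"tx": 0,"ty": 38,"tz": 5,"roll": 0}
    - {"tx": 0,"ty": 38,"tz": 13,"roll": 0}
    - {"tx": 0,"ty": 38,"tz": 13,"roll": 0}
  grip: 40

```text
t: 5.1
eef_pos: [485.8, -7.2, 18.8]
tcp_rot: [-3.139, -0.0, 1.479]
ft_force: [-0.4, -0.0, -0.2]
opening: 0.419
grip_force: 0.0
```

step_arm:
  moves:
    - {"tx": 0,"ty": 0,"tz": 0,"roll": 0}
    - {"tx": 0,"ty": 0,"tz": 0,"roll": 0}
    - {"tx": 0,"ty": 0,"tz": 0,"roll": 0}
    - {"tx": 0,"ty": 0,"tz": 0,"roll": 0}
    - {"tx": 0,"ty": 0,"tz": 0,"roll": 0}
    - {"tx": 0,"ty": 0,"tz": 0,"roll": 0}
  grip: 0

```text
t: 5.6
eef_pos: [487.6, -7.4, 20.7]
tcp_rot: [3.14, 0.0, 1.479]
ft_force: [-0.9, 0.1, 8.4]
opening: 0.055
grip_force: 9.0
```

The pads pinched only the very top of the bar: opening 5 mm and an upward force. So the real tips sit roughly 20–30 mm above the nominal TCP. I'll turn the tool so its narrow side faces the press and hook behind the bar, deeper.

step_arm:
  moves:
    - {"tx": 0,"ty": 0,"tz": 0,"roll": 0}
    - {"tx": 0,"ty": 0,"tz": 0,"roll": 0}
    - {"tx": 0,"ty": 0,"tz": -25,"roll": 0}
    - {"tx": 0,"ty": 0,"tz": -60,"roll": 0}
    - {"tx": 0,"ty": 0,"tz": -80,"roll": -0.12}
    - {"tx": 0,"ty": 0,"tz": -80,"roll": -0.24}
    - {"tx": 0,"ty": 5,"tz": -80,"roll": -0.36}
    - {"tx": 0,"ty": 10,"tz": -80,"roll": -0.48}
    - {"tx": 0,"ty": 15,"tz": -80,"roll": -0.6}
    - {"tx": 0,"ty": 20,"tz": -80,"roll": -0.72}
    - {"tx": 0,"ty": 26,"tz": -80,"roll": -0.84}
    - {"tx": 0,"ty": 26,"tz": -80,"roll": -0.96}
  grip: 40

```text
t: 6.6
eef_pos: [513.7, -9.8, 100.1]
tcp_rot: [3.141, 0.0, 2.445]
ft_force: [0.2, 0.7, -0.1]
opening: 0.422
grip_force: 0.0
```

step_arm:
  moves:
    - {"tx": 0,"ty": 0,"tz": 0,"roll": -0.12}
    - {"tx": 0,"ty": 0,"tz": 0,"roll": -0.24}
    - {"tx": 0,"ty": 0,"tz": 0,"roll": -0.36}
    - {"tx": 0,"ty": 0,"tz": 0,"roll": -0.48}
    - {"tx": 0,"ty": 0,"tz": 0,"roll": -0.6}
    - {"tx": 0,"ty": 0,"tz": 0,"roll": -0.61}
    - {"tx": 0,"ty": 0,"tz": 0,"roll": -0.61}
    - {"tx": 0,"ty": 0,"tz": 0,"roll": -0.61}
  grip: 0

```text
t: 7.27
eef_pos: [512.9, -9.7, 100.2]
tcp_rot: [3.141, -0.0, 3.045]
ft_force: [-0.1, -0.3, 0.5]
opening: 0.008
grip_force: 0.0
```

```bash
python3 -c "
from h import *
go(P(-117.5,0,2),3.045)
c=cam('wrist')
g=c['pixels']; s=env.state()
print(proj(c,[s['eef_pos'],s['eef_pos']+[0,0,20],P(-143,0,45)]))
cv2.imwrite('pics/w4.png',g)
t=cam('top'); F=proj(t,[P(-98,150,67),P(-98,-150,67)]); print(F)"
```

```text
t 7.2667 pos [512.9  -9.7 100.2] yaw 3.045 f [-0.1 -0.3  0.5] -> tx ty tz roll [-0.2 -0.9 98.2] -0.0
[[322.64936075 272.49504175]
 [322.52489947 284.30904778]
 [321.77510774 216.27005663]]
[[291.67877209 275.61140966]
 [407.06900143 283.82279999]]
```

step_arm:
  moves:
    - {"tx": 0,"ty": 0,"tz": 25,"roll": 0}
    - {"tx": 0,"ty": 0,"tz": 50,"roll": 0}
    - {"tx": 0,"ty": 0,"tz": 70,"roll": 0}
    - {"tx": 0,"ty": 0,"tz": 82,"roll": 0}
    - {"tx": 0,"ty": 0,"tz": 87,"roll": 0}
    - {"tx": 0,"ty": 0,"tz": 90,"roll": 0}
    - {"tx": 0,"ty": 0,"tz": 92,"roll": 0}
    - {"tx": 0,"ty": 0,"tz": 94,"roll": 0}
    - {"tx": 0,"ty": 0,"tz": 94,"roll": 0}

```text
t: 8.12
eef_pos: [513.2, -9.7, 6.6]
tcp_rot: [3.142, 0.001, 3.049]
ft_force: [0.3, -0.8, 0.3]
opening: 0.001
grip_force: 0.0
```

step_arm:
  moves:
    - {"tx": 4,"ty": 0,"tz": 0,"roll": 0}
    - {"tx": 8,"ty": 0,"tz": 0,"roll": 0}
    - {"tx": 12,"ty": 0,"tz": 0,"roll": 0}
    - {"tx": 16,"ty": 0,"tz": 0,"roll": 0}
    - {"tx": 20,"ty": 0,"tz": 0,"roll": 0}
    - {"tx": 24,"ty": 0,"tz": 0,"roll": 0}
    - {"tx": 28,"ty": 0,"tz": 0,"roll": 0}
    - {"tx": 32,"ty": 0,"tz": 0,"roll": 0}

```text
t: 8.78
eef_pos: [480.9, -6.7, 6.4]
tcp_rot: [3.142, 0.001, 3.049]
ft_force: [3.7, 0.5, 3.5]
opening: 0.005
grip_force: 1.6
```

```bash
python3 -c "
from h import *
go(P(-180,0,6),3.045)
c=cam('top')
cv2.imwrite('pics/c5.png',cv2.resize(c['pixels'][180:360,240:480],None,fx=3.2,fy=3.2))
im=c['pixels'];m=(im.max(2)<85).astype(np.uint8)
n,l,st,ce=cv2.connectedComponentsWithStats(m)
for i in range(1,n):
    if 250<st[i,4]<1200 and 300<ce[i,0]<400 and 225<ce[i,1]<300: print(ce[i],st[i])"
```

```text
t 8.7833 pos [480.9  -6.7   6.4] yaw 3.049 f [3.7 0.5 3.5] -> tx ty tz roll [30.2 -0.6  0.4] 0.004
[317.48557692 256.34775641] [304 243  28  28 624]
[383.38817481 260.67609254] [373 250  21  23 389]
```

The drawer follows now (3.7 N, nest moved to row 256). I keep pulling to the stop.

step_arm:
  moves:
    - {"tx": 4,"ty": 0,"tz": 0,"roll": 0}
    - {"tx": 8,"ty": 0,"tz": 0,"roll": 0}
    - {"tx": 12,"ty": 0,"tz": 0,"roll": 0}
    - {"tx": 16,"ty": 0,"tz": 0,"roll": 0}
    - {"tx": 20,"ty": 0,"tz": 0,"roll": 0}
    - {"tx": 24,"ty": 0,"tz": 0,"roll": 0}
    - {"tx": 28,"ty": 0,"tz": 0,"roll": 0}
    - {"tx": 31,"ty": 0,"tz": 0,"roll": 0}
    - {"tx": 34,"ty": 0,"tz": 0,"roll": 0}
    - {"tx": 36,"ty": 0,"tz": 0,"roll": 0}

```text
t: 9.67
eef_pos: [454.9, -4.4, 7.0]
tcp_rot: [-3.141, 0.021, 3.048]
ft_force: [43.9, 9.1, -30.7]
opening: 0.006
grip_force: 22.0
```

step_arm:
  moves:
    - {"tx": 1,"ty": 0,"tz": 0,"roll": 0}
    - {"tx": 2,"ty": 0,"tz": 0,"roll": 0}
    - {"tx": 3,"ty": 0,"tz": 0,"roll": 0}
    - {"tx": 4,"ty": 0,"tz": 0,"roll": 0}

```text
t: 10.0
eef_pos: [455.0, -4.5, 7.2]
tcp_rot: [-3.141, 0.028, 3.047]
ft_force: [56.7, 9.8, -40.0]
opening: 0.002
grip_force: 27.6
```

```bash
cat >> h.py <<'E'
def nests(c):
    im=c['pixels'];m=(im.max(2)<85).astype(np.uint8)
    n,l,st,ce=cv2.connectedComponentsWithStats(m)
    for i in range(1,n):
        if 200<st[i,4]<1200 and 295<ce[i,0]<400 and 225<ce[i,1]<300:
            d=onz(c,[ce[i]],62)[0]-O; print('nest',ce[i].round(1),st[i],(d+O).round(1),'press',(d@X).round(1),(d@Y).round(1))
E
python3 -c "
from h import *
go(P(-180,0,6),3.045); nests(cam('top'))"
```

```text
t 10.0 pos [455.   -4.5   7.2] yaw 3.047 f [ 56.7   9.8 -40. ] -> tx ty tz roll [ 4.2 -0.4  1.1] 0.002
nest [316.6 266.5] [303 253  28  28 634] [569.4  71.5  62. ] press -69.3 87.2
nest [382.6 270.8] [372 260  21  23 400] [ 553.6 -100.5   62. ] press -68.4 -85.6
```

Force of 57 N means a stop. I back off and check against the head's front edge whether the drawer really is 130 mm out.

step_arm:
  moves:
    - {"tx": -6,"ty": 0,"tz": 0,"roll": 0}
    - {"tx": -14,"ty": 0,"tz": 0,"roll": 0}
    - {"tx": -20,"ty": 0,"tz": 0,"roll": 0}
    - {"tx": -24,"ty": 0,"tz": 0,"roll": 0}
    - {"tx": -24,"ty": 0,"tz": 0,"roll": 0}

```text
t: 10.47
eef_pos: [465.0, -5.3, 6.1]
tcp_rot: [3.142, -0.001, 3.049]
ft_force: [0.4, 0.2, 0.0]
opening: 0.007
grip_force: 0.0
```

```bash
python3 -c "
from h import *
go(P(-180,0,6),3.045); c=cam('top');nests(c)
for uv,z in (((292.5,230),114),((413.25,237.6),114),((288,256.5),35),((413,266),35)):
    d=onz(c,[uv],z)[0]-O; print(uv,z,'press',(d@X).round(1),(d@Y).round(1))
im=c['pixels'];cv2.imwrite('pics/c6.png',cv2.resize(im[190:340,270:440],None,fx=4.5,fy=4,interpolation=cv2.INTER_CUBIC))"
```

```text
t 10.4667 pos [465.   -5.3   6.1] yaw 3.049 f [0.4 0.2 0. ] -> tx ty tz roll [14.2 -0.5  0.1] 0.004
nest [382.7 270.8] [372 260  21  23 401] [ 553.6 -100.6   62. ] press -68.4 -85.7
(292.5, 230) 114 press 14.9 152.1
(413.25, 237.6) 114 press 16.4 -153.1
(288, 256.5) 35 press -45.9 168.0
(413, 266) 35 press -48.0 -167.9
```

View pics/c6.png

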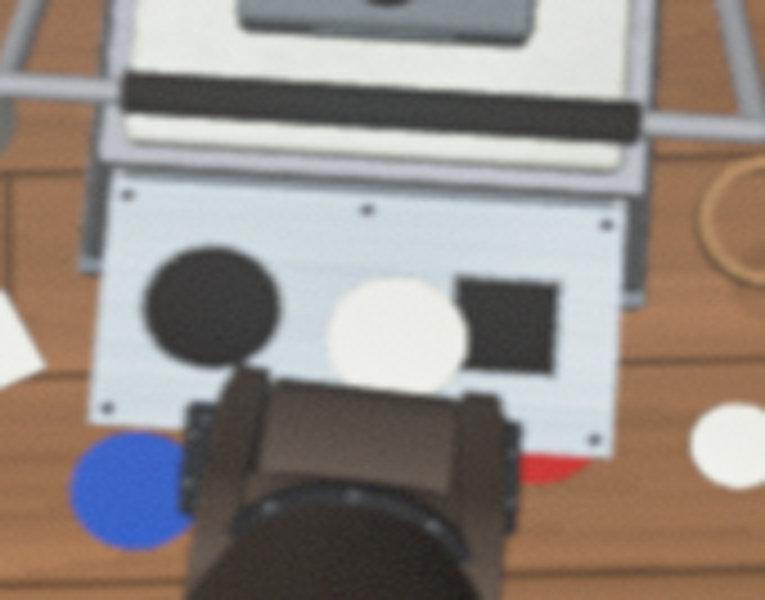

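The base front reads −47 against −60 given, and the head edge reads +15 against 0. So my origin was about 12 mm short and the drawer is at its stop (nest x ≈ −80). I'll correct the frame, lift off, and turn the tool to a 45° two-finger cradle, which keeps the gripper body clear of the head.

step_arm:
  moves:
    - {"tx": 0,"ty": 0,"tz": -30,"roll": 0}
    - {"tx": 0,"ty": 0,"tz": -70,"roll": 0}
    - {"tx": 0,"ty": 0,"tz": -105,"roll": 0}
    - {"tx": 0,"ty": 0,"tz": -135,"roll": 0.12}
    - {"tx": 0,"ty": 0,"tz": -140,"roll": 0.24}
    - {"tx": 0,"ty": 0,"tz": -140,"roll": 0.36}
    - {"tx": 0,"ty": 0,"tz": -140,"roll": 0.48}
    - {"tx": 0,"ty": 0,"tz": -140,"roll": 0.6}
    - {"tx": 0,"ty": 0,"tz": -140,"roll": 0.72}
    - {"tx": 0,"ty": 0,"tz": -140,"roll": 0.84}
    - {"tx": 0,"ty": 0,"tz": -140,"roll": 0.96}
    - {"tx": 0,"ty": 0,"tz": -140,"roll": 1.08}

```text
t: 11.52
eef_pos: [464.1, -5.2, 146.0]
tcp_rot: [-3.14, -0.001, 1.963]
ft_force: [-1.3, -0.5, -0.1]
opening: 0.006
grip_force: 0.0
```

step_arm:
  moves:
    - {"tx": 0,"ty": 0,"tz": 0,"roll": 0.12}
    - {"tx": 0,"ty": 0,"tz": 0,"roll": 0.24}
    - {"tx": 0,"ty": 0,"tz": 0,"roll": 0.36}
    - {"tx": 0,"ty": 0,"tz": 0,"roll": 0.48}
    - {"tx": 0,"ty": 0,"tz": 0,"roll": 0.6}
    - {"tx": 0,"ty": 0,"tz": 0,"roll": 0.72}
    - {"tx": 0,"ty": 0,"tz": 0,"roll": 0.84}
    - {"tx": 0,"ty": 0,"tz": 0,"roll": 0.96}
    - {"tx": 0,"ty": 0,"tz": 0,"roll": 1.08}
    - {"tx": 0,"ty": 0,"tz": 0,"roll": 1.2}
    - {"tx": 0,"ty": 0,"tz": 0,"roll": 1.28}
    - {"tx": 0,"ty": 0,"tz": 0,"roll": 1.28}
  grip: 64

```text
t: 12.52
eef_pos: [464.3, -5.2, 146.0]
tcp_rot: [-3.141, 0.001, 0.685]
ft_force: [-1.1, 0.2, 0.3]
opening: 0.673
grip_force: 0.0
```

```bash
cat >> h.py <<'E'
O=O+12*X
def pr(p): d=np.array(p)-O; return np.array([d@X,d@Y,p[2]]).round(1)
def wnest(c,z=67):
    im=c['pixels']; hsv=cv2.cvtColor(im,cv2.COLOR_BGR2HSV)
    m1=(im.max(2)<60).astype(np.uint8); m2=((hsv[...,1]<14)&(im.min(2)>190)).astype(np.uint8)
    for nm,m,zz in(('dark',m1,z),('white',m2,75)):
        n,l,st,ce=cv2.connectedComponentsWithStats(cv2.morphologyEx(m,cv2.MORPH_OPEN,np.ones((5,5))))
        for i in range(1,n):
            if st[i,4]>1500: 
                ct=max(cv2.findContours((l==i).astype(np.uint8),0,1)[0],key=len)
                e=cv2.fitEllipse(ct); print(nm,st[i],np.round(e[0],1),np.round(e[1],1),pr(onz(c,[e[0]],zz)[0]))
E
python3 -c "
from h import *
go(P(-128.5,-54.5,120),0.689)
c=cam('wrist','w7.png'); wnest(c)
t=cam('top'); nests(t)
hsv=cv2.cvtColor(t['pixels'],cv2.COLOR_BGR2HSV); print(env.state()['opening'])"
```

```text
t 12.5167 pos [464.3  -5.2 146. ] yaw 0.685 f [-1.1  0.2  0.3] -> tx ty tz roll [-3.4 74.4 25.9] -0.004
dark [ 283   15  104  112 9159] [334.5  70.6] [103.2 111.1] [-81.7  87.7  67. ]
dark [ 437  179   86   93 4078] [480.3 226.5] [66. 88.] [-80.  -82.9  67. ]
dark [ 191  269   73   48 1714] [234.2 297.5] [45. 81.] [-272.    20.5   67. ]
dark [ 385  269   52   48 1536] [403.8 298.8] [39.4 61.2] [-168.4  -85.6   67. ]
dark [    0   281   640   199 98059] [319.6 386.5] [217.6 788.5] [-283.6  -95.9   67. ]
white [ 154    0   69   36 1986] [192.4  14.9] [34.6 80.1] [-127.7  184.7   75. ]
white [ 370  134  101  103 8050] [419.4 185.1] [ 96.7 104.1] [-94.6 -19.1  75. ]
0.6734229156578756
```

View pics/w7.png

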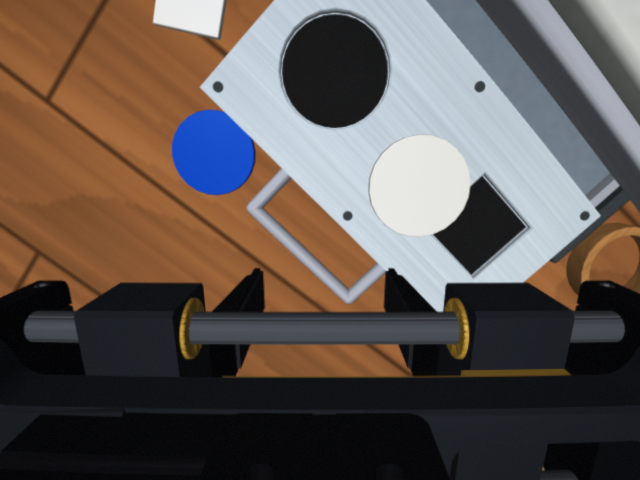

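The wrist view shows the nest at (334,71), the blank at (419,185) and the open fingertips at (262,268) and (387,268). The 125 px between the tips confirms they end about 30 mm above the nominal TCP. I move beside the blank and feel for the plate.

step_arm:
  moves:
    - {"tx": 0,"ty": 20,"tz": 0,"roll": 0}
    - {"tx": 0,"ty": 50,"tz": 0,"roll": 0}
    - {"tx": 0,"ty": 73,"tz": 15,"roll": 0}
    - {"tx": 0,"ty": 73,"tz": 35,"roll": 0}
    - {"tx": 0,"ty": 73,"tz": 55,"roll": 0}
    - {"tx": 0,"ty": 73,"tz": 70,"roll": 0}
    - {"tx": 0,"ty": 73,"tz": 80,"roll": 0}
    - {"tx": 0,"ty": 73,"tz": 86,"roll": 0}
    - {"tx": 0,"ty": 73,"tz": 90,"roll": 0}
    - {"tx": 0,"ty": 73,"tz": 94,"roll": 0}
    - {"tx": 0,"ty": 73,"tz": 97,"roll": 0}
    - {"tx": 0,"ty": 73,"tz": 97,"roll": 0}

```text
t: 13.62
eef_pos: [511.6, -61.6, 49.2]
tcp_rot: [3.141, -0.0, 0.689]
ft_force: [0.6, -0.1, -0.2]
opening: 0.674
grip_force: 0.0
```

step_arm:
  moves:
    - {"tx": 0,"ty": 0,"tz": 1.5,"roll": 0}
    - {"tx": 0,"ty": 0,"tz": 3,"roll": 0}
    - {"tx": 0,"ty": 0,"tz": 3,"roll": 0}

```text
t: 13.87
eef_pos: [511.6, -61.6, 46.3]
tcp_rot: [3.141, -0.0, 0.689]
ft_force: [-0.2, 0.0, 0.5]
opening: 0.678
grip_force: 0.0
```

step_arm:
  moves:
    - {"tx": 0,"ty": 0,"tz": 1.5,"roll": 0}
    - {"tx": 0,"ty": 0,"tz": 3,"roll": 0}
    - {"tx": 0,"ty": 0,"tz": 3,"roll": 0}

```text
t: 14.12
eef_pos: [511.5, -61.6, 43.0]
tcp_rot: [-3.141, 0.0, 0.689]
ft_force: [0.7, 0.1, -0.7]
opening: 0.674
grip_force: 0.0
```

step_arm:
  moves:
    - {"tx": 0,"ty": 0,"tz": 1.5,"roll": 0}
    - {"tx": 0,"ty": 0,"tz": 3,"roll": 0}
    - {"tx": 0,"ty": 0,"tz": 3,"roll": 0}

```text
t: 14.37
eef_pos: [511.5, -61.6, 39.9]
tcp_rot: [-3.141, 0.0, 0.689]
ft_force: [0.5, -0.2, 0.1]
opening: 0.67
grip_force: 0.0
```

step_arm:
  moves:
    - {"tx": 0,"ty": 0,"tz": 1,"roll": 0}
    - {"tx": 0,"ty": 0,"tz": 2,"roll": 0}
    - {"tx": 0,"ty": 0,"tz": 2,"roll": 0}

```text
t: 14.62
eef_pos: [511.5, -61.6, 38.0]
tcp_rot: [-3.141, 0.0, 0.689]
ft_force: [0.6, -0.2, 0.3]
opening: 0.675
grip_force: 0.0
```

step_arm:
  moves:
    - {"tx": 0,"ty": 0,"tz": 1,"roll": 0}
    - {"tx": 0,"ty": 0,"tz": 2,"roll": 0}
    - {"tx": 0,"ty": 0,"tz": 2,"roll": 0}

```text
t: 14.87
eef_pos: [512.4, -61.7, 37.8]
tcp_rot: [3.14, -0.002, 0.689]
ft_force: [-2.4, 1.3, 21.2]
opening: 0.672
grip_force: 10.4
```

The plate is felt at TCP z 38, so the tips sit 29 mm above the TCP. I raise 4 mm from the commanded pose so the tips are 2 mm above the plate, seat the cradle on the blank, and push toward the nest.

step_arm:
  moves:
    - {"tx": 0,"ty": 0,"tz": -4,"roll": 0}
    - {"tx": 0,"ty": 0,"tz": -4,"roll": 0}
    - {"tx": 4,"ty": 0,"tz": -4,"roll": 0}
    - {"tx": 8,"ty": 0,"tz": -4,"roll": 0}
    - {"tx": 11,"ty": 0,"tz": -4,"roll": 0}
    - {"tx": 14,"ty": -2,"tz": -4,"roll": 0}
    - {"tx": 18,"ty": -5,"tz": -4,"roll": 0}
    - {"tx": 22,"ty": -8,"tz": -4,"roll": 0}
    - {"tx": 26,"ty": -11,"tz": -4,"roll": 0}
    - {"tx": 30,"ty": -14,"tz": -4,"roll": 0}
    - {"tx": 34,"ty": -17,"tz": -4,"roll": 0}
    - {"tx": 38,"ty": -20,"tz": -4,"roll": 0}

```text
t: 15.87
eef_pos: [528.3, -21.4, 40.2]
tcp_rot: [-3.141, -0.0, 0.689]
ft_force: [0.1, -0.3, -0.8]
opening: 0.676
grip_force: 0.3
```

```bash
python3 -c "
from h import *
s=env.state(); print(pr(s['eef_pos']),s['ft_force'].round(1))
c=cam('wrist','w8.png'); wnest(c); nests(cam('top','t8.png'))"
```

```text
[-113.2   -9.3   40.2] [ 0.1 -0.3 -0.8]
dark [  454     0   186   238 12048] [555.   93.5] [ 51.6 355.8] [ 32.9 -17.5  67. ]
dark [  153    16   162   172 21213] [232.3  99.9] [160.5 167.7] [-78.7  88.8  67. ]
dark [     0    263    640    217 104164] [323.5 384.1] [213.4 843.4] [-157.7  -51.3   67. ]
white [  244   145   160   158 19798] [323.7 223.7] [156.9 158.9] [-89.3  16.9  75. ]
```

The blank sits in the cradle (35 mm ahead of the TCP, 1.6 mm to one side). The nest is another (10.6, 71.9) mm away in the press frame. I continue to about 14 mm short.

step_arm:
  moves:
    - {"tx": 4,"ty": -3,"tz": 0,"roll": 0}
    - {"tx": 8,"ty": -6,"tz": 0,"roll": 0}
    - {"tx": 12,"ty": -9,"tz": 0,"roll": 0}
    - {"tx": 16,"ty": -12,"tz": 0,"roll": 0}
    - {"tx": 20,"ty": -15,"tz": 0,"roll": 0}
    - {"tx": 24,"ty": -18,"tz": 0,"roll": 0}
    - {"tx": 28,"ty": -21,"tz": 0,"roll": 0}
    - {"tx": 32,"ty": -24,"tz": 0,"roll": 0}
    - {"tx": 36,"ty": -27,"tz": 0,"roll": 0}
    - {"tx": 40,"ty": -30,"tz": 0,"roll": 0}
    - {"tx": 44,"ty": -33,"tz": 0,"roll": 0}
    - {"tx": 47,"ty": -35,"tz": 0,"roll": 0}

```text
t: 16.97
eef_pos: [542.4, 35.5, 40.2]
tcp_rot: [-3.142, -0.0, 0.689]
ft_force: [-0.3, -0.7, 0.6]
opening: 0.672
grip_force: 0.4
```

```bash
python3 -c "
from h import *
s=env.state(); print(pr(s['eef_pos']),s['ft_force'].round(1))
c=cam('wrist','w9.png'); wnest(c)
im=c['pixels']
# square nest & corner bolts as drawer check
t=cam('top','t9.png'); nests(t)"
```

```text
[-104.7   48.6   40.2] [-0.3 -0.7  0.6]
dark [ 236    0   63   58 1536] [263.5  25.5] [24.2 86.5] [-36.3 158.1  67. ]
dark [  419     0   221   276 12962] [531.8 109.3] [ 45.  449.4] [28.8 42.6 67. ]
dark [ 552    0   88  121 4893] [606.4  42.8] [ 51.7 147.6] [73.1 41.3 67. ]
dark [ 230  121  135  114 3988] [315.3 211.5] [153.4 174.8] [-80.4  81.2  67. ]
dark [     0    270    640    210 105737] [320.8 389.1] [199.7 858.6] [-152.7    5.3   67. ]
white [ 263  146  119  156 9797] [321.1 231.3] [101.8 166. ] [-84.4  73.1  75. ]
nest [381.7 270.8] [371 260  22  23 447] [553.6 -97.9  62. ] press -80.6 -83.0
```

View pics/w9.png

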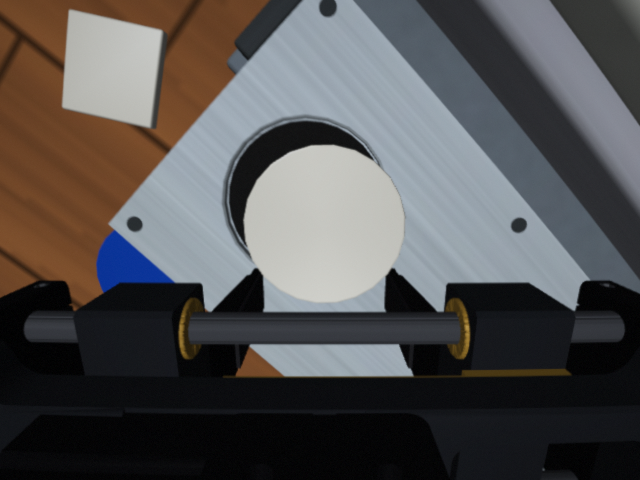

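The blank's near rim lies between the fingers, with its centre at (324,224). The nest's open crescent is up-left of it (left edge ~225, top ~116). I fit both circles numerically for the last bit.

```bash
cat >> h.py <<'E'
from scipy.optimize import least_squares
def fitc(q,R):
    f=lambda a:np.hypot(q[:,0]-a[0],q[:,1]-a[1])-R
    r=least_squares(f,q.mean(0),loss='soft_l1'); return r.x,np.sqrt(np.mean(f(r.x)**2))
def look(c):
    im=c['pixels'].astype(int); b,r=im[...,0],im[...,2]
    m=((r-b>=0)&(r-b<25)&(im.min(2)>140)).astype(np.uint8); m=cv2.morphologyEx(m,cv2.MORPH_OPEN,np.ones((5,5)))
    n,l,st,ce=cv2.connectedComponentsWithStats(m)
    i=min([k for k in range(1,n) if st[k,4]>5000],key=lambda k:np.hypot(*(ce[k]-[322,222])))
    ct=max(cv2.findContours((l==i).astype(np.uint8),0,1)[0],key=len).reshape(-1,2); e=cv2.fitEllipse(ct)
    q=np.array([pr(p)[:2] for p in onz(c,ct,75)]); bc,be=fitc(q,40); print('blank px',np.round(e[0],1),np.round(e[1],1),'press',bc.round(1),'rms',be.round(2),st[i])
    d=(im.max(2)<60).astype(np.uint8); d=cv2.morphologyEx(d,cv2.MORPH_OPEN,np.ones((3,3)))
    n,l,st,ce=cv2.connectedComponentsWithStats(d); out=None
    for k in range(1,n):
        if 150<st[k,4]<30000 and 200<ce[k,0]<420 and 80<ce[k,1]<262:
            ct=max(cv2.findContours((l==k).astype(np.uint8),0,1)[0],key=len).reshape(-1,2)
            p=np.array([pr(v)[:2] for v in onz(c,ct,61)]); 
            far=np.hypot(*(p-bc).T)>45
            print('dark',st[k],far.sum())
            if far.sum()>20: nc,ne=fitc(p[far],41.5); print('nest press',nc.round(1),'rms',ne.round(2)); D=nc-bc; print('delta press',D.round(1),'tool',((D[0]+D[1])*.707).round(1),((D[0]-D[1])*.707).round(1))
E
python3 -c "
from h import *
look(cam('wrist'))"
```

```text
blank px [323.7 222.7] [157.4 159.5] press [-81.9  73.7] rms 0.81 [  244   144   160   158 19950]
dark [ 230  122  138  116 3743] 195
nest press [-81.1  85.5] rms 0.46
delta press [ 0.8 11.8] tool 8.9 -7.8
```

step_arm:
  moves:
    - {"tx": 1,"ty": -1,"tz": 0,"roll": 0}
    - {"tx": 2,"ty": -2,"tz": 0,"roll": 0}
    - {"tx": 3,"ty": -3,"tz": 0,"roll": 0}
    - {"tx": 4,"ty": -4,"tz": 0,"roll": 0}
    - {"tx": 5,"ty": -5,"tz": 0,"roll": 0}
    - {"tx": 6,"ty": -5.5,"tz": 0,"roll": 0}
    - {"tx": 7,"ty": -6,"tz": 0,"roll": 0}
    - {"tx": 8,"ty": -7,"tz": 0,"roll": 0}
    - {"tx": 9,"ty": -8,"tz": 0,"roll": 0}
    - {"tx": 9,"ty": -8,"tz": 0,"roll": 0}

```text
t: 17.95
eef_pos: [544.2, 47.0, 40.2]
tcp_rot: [-3.142, -0.0, 0.689]
ft_force: [-0.4, 1.2, -0.7]
opening: 0.672
grip_force: 0.0
```

```bash
python3 -c "
from h import *
s=env.state(); print(pr(s['eef_pos']),s['ft_force'].round(1),s['grip_force']);look(cam('wrist','w10.png'))"
```

```text
[-104.    60.3   40.2] [-0.4  1.2 -0.7] 0.0367018865654245
blank px [324.7 222.6] [155.5 157.1] press [-81.  85.] rms 1.35 [  246   145   158   156 19405]
dark [260 140  87  34 358] 0
```

The blank is about concentric and partly dropped, with a dark crescent ahead. I back off so it can fall.

step_arm:
  moves:
    - {"tx": -2,"ty": 0,"tz": 0,"roll": 0}
    - {"tx": -5,"ty": 0,"tz": 0,"roll": 0}
    - {"tx": -8,"ty": 0,"tz": 0,"roll": 0}
    - {"tx": -8,"ty": 0,"tz": 0,"roll": 0}

```text
t: 18.33
eef_pos: [537.4, 41.3, 40.2]
tcp_rot: [-3.141, 0.0, 0.688]
ft_force: [0.4, 0.4, 0.2]
opening: 0.676
grip_force: 0.0
```

```bash
python3 - <<'E'
from h import *
s=env.state(); print(pr(s['eef_pos']),s['ft_force'].round(1));c=cam('wrist','w11.png');look(c)
# predicted pixel ellipses: blank home (top z=69) vs on plate (75)
a=np.linspace(0,2*np.pi,60)
for z in (69,75):
    q=proj(c,[P(-81.1+40*np.cos(t),85.5+40*np.sin(t),z) for t in a]).astype(np.float32); e=cv2.fitEllipse(q); print(z,np.round(e[0],1),np.round(e[1],1))
E
```

```text
[-110.2   54.    40.2] [0.4 0.4 0.2]
blank px [324.9 206.7] [154.2 160.5] press [-81.6  84.1] rms 2.51 [  245   125   160   160 19797]
dark [272 121  54  21 200] 0
69 [323.5 202.6] [158.9 159.7]
75 [323.5 204.1] [164.3 165.2]
```

step_arm:
  moves:
    - {"tx": -5,"ty": 0,"tz": -10,"roll": 0}
    - {"tx": -15,"ty": 0,"tz": -40,"roll": 0}
    - {"tx": -30,"ty": 0,"tz": -70,"roll": 0}
    - {"tx": -30,"ty": 0,"tz": -70,"roll": 0}
    - {"tx": -30,"ty": 0,"tz": -70,"roll": 0}

```text
t: 18.8
eef_pos: [515.2, 22.2, 112.2]
tcp_rot: [3.139, -0.003, 0.688]
ft_force: [-0.5, 0.5, -0.6]
opening: 0.674
grip_force: 0.0
```

```bash
cat >> h.py <<'E'
def prof(c,ctr=(-81.1,85.5)):
    # along rays from nest centre: blank edge radius (z=69) and dark band after it
    im=c['pixels'].astype(int)
    for t in np.arange(0,360,30):
        rr=np.arange(30,48,0.5); a=np.radians(t)
        px=proj(c,[P(ctr[0]+r*np.cos(a),ctr[1]+r*np.sin(a),69) for r in rr])
        g=im.max(2); v=[int(g[int(round(y)),int(round(x))]) if 0<=x<640 and 0<=y<480 else -1 for x,y in px]
        print(t,v[::2], 'px',px[20].round())
E
python3 - <<'E'
from h import *
s=env.state(); print(pr(s['eef_pos']),s['ft_force'].round(1));c=cam('wrist','w12.png');wnest(c);look(c);prof(c)
a=np.linspace(0,2*np.pi,60)
for z in (69,75):
    q=proj(c,[P(-81.1+40*np.cos(t),85.5+40*np.sin(t),z) for t in a]).astype(np.float32); e=cv2.fitEllipse(q); print(z,np.round(e[0],1),np.round(e[1],1))
E
```

```text
[-130.5   32.8  112.2] [-0.5  0.5 -0.6]
dark [     0      0    640    480 112299] [333.  303.8] [511.6 614.3] [-156.7   -1.4   67. ]
white [ 129    8   78   88 5312] [166.9  51.4] [80.2 89.6] [-107.7  198.2   75. ]
white [  266    89   114   118 10680] [322.7 147.9] [114.  117.5] [-80.4  86.   75. ]
blank px [325.2 156.3] [ 97.8 122.7] press [-82.7  82.4] rms 8.63 [ 265   98  116  110 8798]
0 [222, 223, 222, 222, 221, 221, 222, 222, 221, 205, 137, 115, 156, 190, 193, 195, 191, 188] px [365. 106.]
30 [222, 223, 223, 223, 223, 223, 223, 224, 222, 200, 140, 150, 119, 144, 196, 196, 195, 191] px [338.  89.]
60 [227, 227, 226, 227, 226, 227, 227, 227, 220, 178, 47, 145, 100, 106, 169, 190, 191, 195] px [307.  89.]
90 [225, 225, 226, 226, 227, 227, 227, 227, 223, 164, 40, 92, 148, 97, 150, 189, 191, 190] px [280. 106.]
120 [222, 223, 222, 222, 223, 223, 223, 223, 222, 201, 74, 145, 115, 128, 180, 199, 199, 196] px [265. 134.]
150 [217, 217, 216, 216, 217, 216, 215, 215, 216, 205, 176, 124, 122, 185, 196, 197, 197, 199] px [267. 165.]
180 [214, 213, 213, 213, 213, 213, 213, 211, 213, 205, 151, 147, 188, 195, 198, 201, 197, 196] px [282. 191.]
210 [214, 213, 213, 213, 213, 212, 213, 212, 212, 209, 175, 179, 195, 197, 197, 198, 196, 197] px [308. 206.]
240 [214, 215, 214, 213, 214, 213, 214, 213, 213, 210, 197, 183, 197, 196, 197, 196, 196, 197] px [337. 205.]
270 [215, 215, 215, 214, 214, 214, 214, 214, 213, 207, 173, 189, 192, 191, 192, 192, 191, 192] px [363. 191.]
300 [218, 217, 217, 216, 216, 216, 216, 215, 216, 210, 176, 188, 191, 188, 185, 186, 187, 188] px [378. 165.]
330 [219, 219, 220, 218, 219, 218, 219, 218, 218, 208, 174, 185, 198, 199, 194, 195, 194, 193] px [379. 134.]
69 [322.4 147.2] [116.8 120.4]
75 [322.3 146.9] [119.7 123.5]
```

The edge radius is a uniform ~39.5 mm at the home height, and the size matches z = 69 (114–117 px). To rule out a tilt I compare the shading across the blank with pictures from when it lay flat on the plate.

```bash
python3 - <<'E'
from h import *
def plane(f,ctr,rad):
    im=cv2.imread('pics/'+f).astype(float).mean(2); yy,xx=np.mgrid[:480,:640]; m=np.hypot(xx-ctr[0],yy-ctr[1])<rad
    A=np.c_[xx[m]-ctr[0],yy[m]-ctr[1],np.ones(m.sum())]; k=np.linalg.lstsq(A,im[m],rcond=None)[0]; print(f,'grad over diameter',(k[:2]*2*rad).round(2),k[2].round(1))
plane('w7.png',(419,185),44);plane('w8.png',(324,224),70);plane('w9.png',(324,223),70);plane('w10.png',(324,222),70);plane('w11.png',(324,205),70);plane('w12.png',(322.5,148),50)
# precise edge radii per angle
c=cam('wrist'); im=c['pixels'].astype(float).mean(2)
rr=np.arange(34,46,0.1)
for z in (69,):
  out=[]
  for t in np.arange(0,360,15):
    a=np.radians(t); px=proj(c,[P(-81.1+r*np.cos(a),85.5+r*np.sin(a),z) for r in rr]).astype(np.float32)
    v=cv2.remap(im.astype(np.float32),px[None,:,0],px[None,:,1],1)[0]; ref=v[:20].mean(); i=np.argmax(v<ref-12); out.append((t,rr[i]))
  q=np.array([[r*np.cos(np.radians(t)),r*np.sin(np.radians(t))] for t,r in out]); A=np.c_[2*q,np.ones(len(q))]; k=np.linalg.lstsq(A,(q**2).sum(1),rcond=None)[0]
  print([round(r,1) for _,r in out]); print('circle centre',-81.1+k[0],85.5+k[1],'r',np.sqrt(k[2]+k[0]**2+k[1]**2))
E
```

```text
w7.png grad over diameter [-4.76 -0.01] 229.6
w8.png grad over diameter [-1.71  5.8 ] 212.5
w9.png grad over diameter [-1.5   5.24] 195.4
w10.png grad over diameter [ 2.42 -7.28] 192.2
w11.png grad over diameter [  1.29 -10.67] 190.4
w12.png grad over diameter [ -2.06 -13.03] 218.0
[np.float64(39.0), np.float64(38.8), np.float64(38.6), np.float64(38.5), np.float64(38.5), np.float64(38.4), np.float64(38.5), np.float64(38.5), np.float64(38.6), np.float64(38.9), np.float64(39.1), np.float64(39.2), np.float64(39.3), np.float64(39.5), np.float64(39.6), np.float64(39.5), np.float64(39.6), np.float64(39.6), np.float64(39.6), np.float64(39.4), np.float64(39.3), np.float64(39.3), np.float64(39.2), np.float64(39.1)]
circle centre -81.31301787001094 84.96875178214555 r 39.06884569147411
```

The shading gradient flipped, so a slight tilt (trailing edge hung on the rim) can't be excluded. I'll close the fingers and feel the trailing side of the blank: contact near TCP z 40 means home, near 43 means tilted, and a light press seats it.

step_arm:
  moves:
    - {"tx": 20,"ty": 0,"tz": 0,"roll": 0}
    - {"tx": 46,"ty": -2,"tz": 0,"roll": 0}
    - {"tx": 46,"ty": -2,"tz": 10,"roll": 0}
    - {"tx": 46,"ty": -2,"tz": 30,"roll": 0}
    - {"tx": 46,"ty": -2,"tz": 48,"roll": 0}
    - {"tx": 46,"ty": -2,"tz": 58,"roll": 0}
    - {"tx": 46,"ty": -2,"tz": 64,"roll": 0}
    - {"tx": 46,"ty": -2,"tz": 64,"roll": 0}
    - {"tx": 46,"ty": -2,"tz": 66,"roll": 0}
    - {"tx": 46,"ty": -2,"tz": 66,"roll": 0}
  grip: 0

```text
t: 19.73
eef_pos: [549.2, 53.3, 44.5]
tcp_rot: [3.141, -0.0, 0.689]
ft_force: [-0.6, 0.7, 0.3]
opening: 0.034
grip_force: 0.0
```

step_arm:
  moves:
    - {"tx": 0,"ty": 0,"tz": 1,"roll": 0}
    - {"tx": 0,"ty": 0,"tz": 2,"roll": 0}
    - {"tx": 0,"ty": 0,"tz": 2,"roll": 0}

```text
t: 19.98
eef_pos: [549.1, 53.4, 42.5]
tcp_rot: [3.141, -0.0, 0.689]
ft_force: [0.0, 0.8, 0.2]
opening: 0.006
grip_force: 0.0
```

step_arm:
  moves:
    - {"tx": 0,"ty": 0,"tz": 1,"roll": 0}
    - {"tx": 0,"ty": 0,"tz": 2,"roll": 0}
    - {"tx": 0,"ty": 0,"tz": 2,"roll": 0}

```text
t: 20.23
eef_pos: [549.0, 53.4, 40.1]
tcp_rot: [-3.141, -0.0, 0.689]
ft_force: [-0.4, -0.7, 0.3]
opening: 0.005
grip_force: 0.0
```

step_arm:
  moves:
    - {"tx": 0,"ty": 0,"tz": 0.7,"roll": 0}
    - {"tx": 0,"ty": 0,"tz": 1.5,"roll": 0}
    - {"tx": 0,"ty": 0,"tz": 1.5,"roll": 0}

```text
t: 20.48
eef_pos: [549.7, 53.3, 39.9]
tcp_rot: [3.14, -0.002, 0.689]
ft_force: [-1.3, -0.2, 11.8]
opening: 0.005
grip_force: 6.4
```

Contact at TCP z 40 puts the top at 69 mm, 2 mm above the plate, so the blank is home and flat. Next I lift, turn, and go over the gap behind the bar to push the plate's front edge.

step_arm:
  moves:
    - {"tx": 0,"ty": 0,"tz": -10,"roll": 0}
    - {"tx": 0,"ty": 0,"tz": -40,"roll": 0}
    - {"tx": -20,"ty": 0,"tz": -75,"roll": 0}
    - {"tx": -50,"ty": 0,"tz": -85,"roll": -0.12}
    - {"tx": -80,"ty": 0,"tz": -85,"roll": -0.24}
    - {"tx": -100,"ty": 0,"tz": -85,"roll": -0.36}
    - {"tx": -100,"ty": 0,"tz": -85,"roll": -0.48}
    - {"tx": -100,"ty": 0,"tz": -85,"roll": -0.6}
    - {"tx": -100,"ty": 0,"tz": -85,"roll": -0.72}
    - {"tx": -100,"ty": 0,"tz": -85,"roll": -0.84}
    - {"tx": -100,"ty": 0,"tz": -85,"roll": -0.96}
    - {"tx": -100,"ty": 0,"tz": -85,"roll": -1.08}

```text
t: 21.48
eef_pos: [471.8, -10.2, 124.1]
tcp_rot: [3.141, -0.0, 1.775]
ft_force: [-0.8, -0.2, -0.1]
opening: 0.007
grip_force: 0.0
```

step_arm:
  moves:
    - {"tx": 0,"ty": 0,"tz": 0,"roll": -0.12}
    - {"tx": 0,"ty": 0,"tz": 0,"roll": -0.24}
    - {"tx": 0,"ty": 0,"tz": 0,"roll": -0.36}
    - {"tx": 0,"ty": 0,"tz": 0,"roll": -0.48}
    - {"tx": 0,"ty": 0,"tz": 0,"roll": -0.6}
    - {"tx": 0,"ty": 0,"tz": 0,"roll": -0.72}
    - {"tx": 0,"ty": 0,"tz": 0,"roll": -0.84}
    - {"tx": 0,"ty": 0,"tz": 0,"roll": -0.96}
    - {"tx": 0,"ty": 0,"tz": 0,"roll": -1.08}
    - {"tx": 0,"ty": 0,"tz": 0,"roll": -1.2}
    - {"tx": 0,"ty": 0,"tz": 0,"roll": -1.28}
    - {"tx": 0,"ty": 0,"tz": 0,"roll": -1.28}

```text
t: 22.48
eef_pos: [471.8, -10.2, 124.1]
tcp_rot: [3.142, 0.0, 3.052]
ft_force: [0.3, 0.7, 0.1]
opening: 0.005
grip_force: 0.0
```

```bash
python3 - <<'E'
from h import *
go(P(-182,0,12),3.045)
t=cam('top','t13.png'); nests(t)
im=t['pixels'].astype(int); m=((im.min(2)>205)&(im[...,2]>=im[...,0])).astype(np.uint8)
n,l,st,ce=cv2.connectedComponentsWithStats(m)
for i in range(1,n):
    if 200<st[i,4]<1500 and 290<ce[i,0]<380 and 230<ce[i,1]<300: print('white',ce[i].round(1),st[i],pr(onz(t,[ce[i]],69)[0]))
E
```

```text
t 22.4833 pos [471.8 -10.2 124.1] yaw 3.052 f [0.3 0.7 0.1] -> tx ty tz roll [ 11.5   3.7 112.1] 0.007
white [317. 265.] [303 251  30  30 636] [-77.9  86.1  69. ]
```

step_arm:
  moves:
    - {"tx": 10,"ty": 4,"tz": 0,"roll": 0}
    - {"tx": 10,"ty": 4,"tz": 30,"roll": 0}
    - {"tx": 10,"ty": 4,"tz": 60,"roll": 0}
    - {"tx": 10,"ty": 4,"tz": 85,"roll": 0}
    - {"tx": 10,"ty": 4,"tz": 102,"roll": 0}
    - {"tx": 10,"ty": 4,"tz": 112,"roll": 0}
    - {"tx": 10,"ty": 4,"tz": 112,"roll": 0}
    - {"tx": 6,"ty": 4,"tz": 112,"roll": 0}
    - {"tx": 2,"ty": 4,"tz": 112,"roll": 0}
    - {"tx": -2,"ty": 4,"tz": 112,"roll": 0}
    - {"tx": -6,"ty": 4,"tz": 112,"roll": 0}
    - {"tx": -10,"ty": 4,"tz": 112,"roll": 0}

```text
t: 23.53
eef_pos: [482.5, -7.1, 12.4]
tcp_rot: [3.142, 0.001, 3.048]
ft_force: [-4.2, 1.5, 1.9]
opening: 0.005
grip_force: 1.6
```

step_arm:
  moves:
    - {"tx": -5,"ty": 0,"tz": 0,"roll": 0}
    - {"tx": -10,"ty": 0,"tz": 0,"roll": 0}
    - {"tx": -15,"ty": 0,"tz": 0,"roll": 0}
    - {"tx": -20,"ty": 0,"tz": 0,"roll": 0}
    - {"tx": -25,"ty": 0,"tz": 0,"roll": 0}
    - {"tx": -30,"ty": 0,"tz": 0,"roll": 0}
    - {"tx": -35,"ty": 0,"tz": 0,"roll": 0}
    - {"tx": -40,"ty": 0,"tz": 0,"roll": 0}
    - {"tx": -45,"ty": 0,"tz": 0,"roll": 0}
    - {"tx": -50,"ty": 0,"tz": 0,"roll": 0}
    - {"tx": -54,"ty": 0,"tz": 0,"roll": 0}
    - {"tx": -58,"ty": 0,"tz": 0,"roll": 0}

```text
t: 24.53
eef_pos: [540.3, -12.6, 11.6]
tcp_rot: [3.142, -0.0, 3.049]
ft_force: [-4.1, -2.3, 1.2]
opening: 0.008
grip_force: 1.7
```

```bash
python3 - <<'E'
from h import *
go(P(-160,0,12),3.045); print(pr(env.state()['eef_pos']))
t=cam('top','t14.png'); nests(t)
im=t['pixels'].astype(int); m=((im.min(2)>205)&(im[...,2]>=im[...,0])).astype(np.uint8)
n,l,st,ce=cv2.connectedComponentsWithStats(m)
for i in range(1,n):
    if 100<st[i,4]<1500 and 290<ce[i,0]<380 and 225<ce[i,1]<300: print('white',ce[i].round(1),st[i],pr(onz(t,[ce[i]],69)[0]))
E
```

```text
t 24.5333 pos [540.3 -12.6  11.6] yaw 3.049 f [-4.1 -2.3  1.2] -> tx ty tz roll [57.8 -0.4 -0.3] 0.004
[-102.2    0.6   11.6]
white [317.8 241.9] [305 233  30  22 437] [-17.2  88.6  69. ]
```

The drawer is pushed in to about 62 mm at 4 N. I now switch to the front of the bar for the rest.

step_arm:
  moves:
    - {"tx": 8,"ty": 0,"tz": 0,"roll": 0}
    - {"tx": 8,"ty": 0,"tz": -25,"roll": 0}
    - {"tx": 8,"ty": 0,"tz": -60,"roll": 0}
    - {"tx": 35,"ty": 0,"tz": -60,"roll": 0}
    - {"tx": 63,"ty": 0,"tz": -60,"roll": 0}
    - {"tx": 63,"ty": 0,"tz": -60,"roll": 0}
    - {"tx": 63,"ty": 0,"tz": -35,"roll": 0}
    - {"tx": 63,"ty": 0,"tz": -12,"roll": 0}
    - {"tx": 63,"ty": 0,"tz": 2,"roll": 0}
    - {"tx": 63,"ty": 0,"tz": 5,"roll": 0}
    - {"tx": 63,"ty": 0,"tz": 5,"roll": 0}

```text
t: 25.5
eef_pos: [476.7, -6.5, 6.1]
tcp_rot: [3.141, -0.001, 3.049]
ft_force: [0.2, -0.7, 0.4]
opening: 0.006
grip_force: 0.0
```

step_arm:
  moves:
    - {"tx": -5,"ty": 0,"tz": 0,"roll": 0}
    - {"tx": -10,"ty": 0,"tz": 0,"roll": 0}
    - {"tx": -15,"ty": 0,"tz": 0,"roll": 0}
    - {"tx": -20,"ty": 0,"tz": 0,"roll": 0}
    - {"tx": -25,"ty": 0,"tz": 0,"roll": 0}
    - {"tx": -30,"ty": 0,"tz": 0,"roll": 0}
    - {"tx": -35,"ty": 0,"tz": 0,"roll": 0}
    - {"tx": -40,"ty": 0,"tz": 0,"roll": 0}
    - {"tx": -45,"ty": 0,"tz": 0,"roll": 0}
    - {"tx": -50,"ty": 0,"tz": 0,"roll": 0}
    - {"tx": -55,"ty": 0,"tz": 0,"roll": 0}
    - {"tx": -60,"ty": 0,"tz": 0,"roll": 0}

```text
t: 26.5
eef_pos: [537.4, -12.3, 6.7]
tcp_rot: [3.142, -0.0, 3.049]
ft_force: [-3.5, -1.0, 2.8]
opening: 0.005
grip_force: 1.7
```

```bash
python3 - <<'E'
from h import *
s=env.state(); print(pr(s['eef_pos']),s['ft_force'].round(1))
E
```

```text
[-105.1    0.6    6.7] [-3.5 -1.   2.8]
```

Pushing (3.5 N). About 14 mm is left, so I go in small steps until the force rises.

step_arm:
  moves:
    - {"tx": -3,"ty": 0,"tz": 0,"roll": 0}
    - {"tx": -6,"ty": 0,"tz": 0,"roll": 0}
    - {"tx": -9,"ty": 0,"tz": 0,"roll": 0}
    - {"tx": -12,"ty": 0,"tz": 0,"roll": 0}
    - {"tx": -12,"ty": 0,"tz": 0,"roll": 0}

```text
t: 26.92
eef_pos: [549.2, -13.4, 6.6]
tcp_rot: [3.142, 0.0, 3.049]
ft_force: [-0.6, 1.0, 0.4]
opening: 0.006
grip_force: 0.5
```

step_arm:
  moves:
    - {"tx": -1,"ty": 0,"tz": 0,"roll": 0}
    - {"tx": -2,"ty": 0,"tz": 0,"roll": 0}
    - {"tx": -3,"ty": 0,"tz": 0,"roll": 0}
    - {"tx": -3,"ty": 0,"tz": 0,"roll": 0}

```text
t: 27.25
eef_pos: [549.4, -13.4, 6.5]
tcp_rot: [3.141, -0.005, 3.049]
ft_force: [-13.0, -1.2, 8.3]
opening: 0.002
grip_force: 6.2
```

step_arm:
  moves:
    - {"tx": -1,"ty": 0,"tz": 0,"roll": 0}
    - {"tx": -2,"ty": 0,"tz": 0,"roll": 0}
    - {"tx": -3,"ty": 0,"tz": 0,"roll": 0}
    - {"tx": -3,"ty": 0,"tz": 0,"roll": 0}

```text
t: 27.58
eef_pos: [549.4, -13.3, 6.5]
tcp_rot: [3.141, -0.011, 3.049]
ft_force: [-24.5, -1.3, 17.2]
opening: 0.003
grip_force: 12.3
```

The drawer is at its inner stop: force rises to 24 N with no more motion, and the travel of ~127–130 mm is right. I back off and locate the lever bar on its arc.

step_arm:
  moves:
    - {"tx": 8,"ty": 0,"tz": 0,"roll": 0}
    - {"tx": 20,"ty": 0,"tz": 0,"roll": 0}
    - {"tx": 35,"ty": 0,"tz": -20,"roll": 0}
    - {"tx": 60,"ty": 0,"tz": -45,"roll": 0}
    - {"tx": 60,"ty": 0,"tz": -80,"roll": 0}
    - {"tx": 60,"ty": 0,"tz": -120,"roll": 0}
    - {"tx": 60,"ty": 0,"tz": -160,"roll": 0}
    - {"tx": 60,"ty": 0,"tz": -200,"roll": 0}
    - {"tx": 60,"ty": 0,"tz": -240,"roll": 0}
    - {"tx": 60,"ty": 0,"tz": -280,"roll": 0}
    - {"tx": 60,"ty": 0,"tz": -310,"roll": 0}
    - {"tx": 60,"ty": 0,"tz": -330,"roll": 0}

```text
t: 28.58
eef_pos: [495.9, -8.3, 340.6]
tcp_rot: [3.142, 0.006, 3.049]
ft_force: [0.8, -0.4, -0.2]
opening: 0.003
grip_force: 0.0
```

```bash
python3 - <<'E'
from h import *
t=cam('top','t15.png'); sc=cam('scene','s15.png')
s=env.state(); print('tcp',pr(s['eef_pos']),s['ft_force'].round(1))
for n,c in(('top',t),('scene',sc)):
    im=c['pixels']; m=(im.max(2)<85).astype(np.uint8)
    k,l,st,ce=cv2.connectedComponentsWithStats(m)
    exp=proj(c,[P(15,0,318)])[0]
    for i in range(1,k):
        if 300<st[i,4]<1800 and np.hypot(*(ce[i]-exp))<40:
            o,d=ray(c,[ce[i]]); z=np.linspace(160,330,341); p=np.array([pr(o+d[0]*(v-o[2])/d[0][2]) for v in z])
            e=np.hypot(p[:,0]-180,p[:,2]-150)-235; j=[a for a in range(len(e)-1) if e[a]*e[a+1]<=0]
            print(n,ce[i].round(1),st[i],'arc hits',[p[a] for a in j],'at322',p[324])
    print(n,'exp',exp.round(1))
E
```

```text
tcp [-146.2    0.6  340.3] [0.3 0.8 0.1]
top [354.7 216.5] [ 297  209  115   17 1042] arc hits [array([ 1.00e+01, -1.00e-01,  3.12e+02])] at322 [8.10e+00 1.00e-01 3.22e+02]
top exp [354.9 213.6]
scene [324.4 243.1] [302 203  46  81 679] arc hits [array([ 10.3,   1.9, 312.5])] at322 [ 11.6  -1.  322. ]
scene exp [325.7 243.8]
```

Both cameras put the lever bar at (10, 0, 312) in the press frame. I move above it and feel its top.

step_arm:
  moves:
    - {"tx": -30,"ty": 0,"tz": 0,"roll": 0}
    - {"tx": -65,"ty": 0,"tz": 0,"roll": 0}
    - {"tx": -100,"ty": 0,"tz": 0,"roll": 0}
    - {"tx": -135,"ty": 0,"tz": 0,"roll": 0}
    - {"tx": -158,"ty": 0,"tz": 0,"roll": 0}
    - {"tx": -158,"ty": 0,"tz": 0,"roll": 0}
    - {"tx": -158,"ty": 0,"tz": 15,"roll": 0}
    - {"tx": -158,"ty": 0,"tz": 28,"roll": 0}
    - {"tx": -158,"ty": 0,"tz": 38,"roll": 0}
    - {"tx": -158,"ty": 0,"tz": 42,"roll": 0}
    - {"tx": -158,"ty": 0,"tz": 42,"roll": 0}

```text
t: 29.6
eef_pos: [651.1, -22.8, 294.5]
tcp_rot: [3.141, -0.002, 3.049]
ft_force: [0.1, 0.4, 0.5]
opening: 0.002
grip_force: 0.0
```

```bash
python3 -c "
from h import *
s=env.state(); print(pr(s['eef_pos']),s['ft_force'].round(1),s['tcp_rot'])"
```

```text
[  9.2   1.2 294.5] [0.1 0.4 0.5] [ 3.14148895e+00 -1.59146888e-03  3.04893899e+00]
```

step_arm:
  moves:
    - {"tx": 1,"ty": 0,"tz": 3,"roll": 0}
    - {"tx": 3,"ty": 0,"tz": 6,"roll": 0}
    - {"tx": 6,"ty": 0,"tz": 11,"roll": 0}
    - {"tx": 11,"ty": 0,"tz": 18,"roll": 0}
    - {"tx": 17,"ty": 0,"tz": 25,"roll": 0}

```text
t: 30.02
eef_pos: [632.4, -20.9, 272.2]
tcp_rot: [-3.142, -0.003, 3.049]
ft_force: [-19.9, 2.2, 21.1]
opening: 0.005
grip_force: 10.6
```

```bash
python3 - <<'E'
from h import *
t=cam('top','t16.png'); sc=cam('scene','s16.png')
s=env.state(); print('tcp',pr(s['eef_pos']),s['ft_force'].round(1))
for n,c in(('top',t),('scene',sc)):
    im=c['pixels']; m=(im.max(2)<85).astype(np.uint8); m2=m.copy()
    # ends of the rubber bar on the arc: test predicted positions by fraction dark
    for zb in range(270,318,4):
        th=np.arcsin((zb-150)/235); xb=180-235*np.cos(th)
        q=np.round(proj(c,[P(xb,y,zb) for y in list(range(-112,-94,3))+list(range(95,113,3))])).astype(int); print(n,zb,round(float(np.mean([m[v,u] for u,v in q])),2),end=' | ')
    print()
E
```

```text
tcp [ -9.1   1.2 270.4] [-4.4  0.2  6. ]
top 270 0.08 | top 274 0.25 | top 278 0.83 | top 282 0.83 | top 286 0.92 | top 290 1.0 | top 294 0.92 | top 298 0.75 | top 302 0.08 | top 306 0.33 | top 310 0.33 | top 314 0.25 | 
scene 270 0.92 | scene 274 1.0 | scene 278 1.0 | scene 282 1.0 | scene 286 1.0 | scene 290 1.0 | scene 294 1.0 | scene 298 0.92 | scene 302 0.42 | scene 306 0.25 | scene 310 0.25 | scene 314 0.25 |
```

The lever follows: bar at about z 288 with the TCP at 270. I continue along the arc.

step_arm:
  moves:
    - {"tx": 5,"ty": 0,"tz": 7,"roll": 0}
    - {"tx": 9,"ty": 0,"tz": 13.5,"roll": 0}
    - {"tx": 13.5,"ty": 0,"tz": 20.5,"roll": 0}
    - {"tx": 17.5,"ty": 0,"tz": 28,"roll": 0}
    - {"tx": 21,"ty": 0,"tz": 35,"roll": 0}
    - {"tx": 24.5,"ty": 0,"tz": 42.5,"roll": 0}
    - {"tx": 28,"ty": 0,"tz": 50,"roll": 0}
    - {"tx": 31,"ty": 0,"tz": 57.5,"roll": 0}
    - {"tx": 33.5,"ty": 0,"tz": 65.5,"roll": 0}
    - {"tx": 36,"ty": 0,"tz": 73,"roll": 0}
    - {"tx": 38,"ty": 0,"tz": 81,"roll": 0}
    - {"tx": 40,"ty": 0,"tz": 89,"roll": 0}

```text
t: 31.12
eef_pos: [594.5, -17.5, 180.5]
tcp_rot: [3.141, -0.001, 3.049]
ft_force: [-4.4, 0.5, 4.7]
opening: 0.004
grip_force: 2.6
```

step_arm:
  moves:
    - {"tx": 1.5,"ty": 0,"tz": 8,"roll": 0}
    - {"tx": 2.5,"ty": 0,"tz": 16,"roll": 0}
    - {"tx": 3.5,"ty": 0,"tz": 24,"roll": 0}
    - {"tx": 4,"ty": 0,"tz": 28,"roll": 0}
    - {"tx": 4,"ty": 0,"tz": 30,"roll": 0}
    - {"tx": 4,"ty": 0,"tz": 30,"roll": 0}

```text
t: 31.62
eef_pos: [591.8, -17.3, 150.2]
tcp_rot: [3.141, 0.0, 3.049]
ft_force: [0.1, 0.7, 0.3]
opening: 0.005
grip_force: 0.0
```

```bash
python3 -c "
from h import *
s=env.state(); print(pr(s['eef_pos']),s['ft_force'].round(1),s['tcp_rot'])"
```

```text
[-50.4   0.9 150.2] [0.1 0.7 0.3] [3.14146001e+00 8.98393524e-05 3.04873285e+00]
```

Nearly there. I press on gently until the stop is felt.

step_arm:
  moves:
    - {"tx": 1,"ty": 0,"tz": 1,"roll": 0}
    - {"tx": 1,"ty": 0,"tz": 2,"roll": 0}
    - {"tx": 1,"ty": 0,"tz": 2,"roll": 0}

```text
t: 31.87
eef_pos: [591.4, -17.3, 149.3]
tcp_rot: [3.142, 0.002, 3.049]
ft_force: [-0.1, 1.1, 2.7]
opening: 0.003
grip_force: 1.6
```

step_arm:
  moves:
    - {"tx": 0,"ty": 0,"tz": 1,"roll": 0}
    - {"tx": 0,"ty": 0,"tz": 2,"roll": 0}
    - {"tx": 0,"ty": 0,"tz": 2,"roll": 0}

```text
t: 32.12
eef_pos: [591.5, -17.3, 149.0]
tcp_rot: [-3.141, 0.003, 3.049]
ft_force: [-3.8, -0.0, 19.5]
opening: 0.003
grip_force: 9.5
```

The stop is felt at TCP z 149, which puts the bar at 166. I lift off and verify the drawer and lever numerically.

step_arm:
  moves:
    - {"tx": 0,"ty": 0,"tz": -8,"roll": 0}
    - {"tx": 0,"ty": 0,"tz": -30,"roll": 0}
    - {"tx": 0,"ty": 0,"tz": -65,"roll": 0}
    - {"tx": 0,"ty": 0,"tz": -100,"roll": 0}
    - {"tx": 40,"ty": 0,"tz": -120,"roll": 0}
    - {"tx": 80,"ty": 0,"tz": -140,"roll": 0}
    - {"tx": 120,"ty": 0,"tz": -140,"roll": 0}
    - {"tx": 120,"ty": 0,"tz": -140,"roll": 0}
    - {"tx": 120,"ty": 0,"tz": -140,"roll": 0}

```text
t: 32.87
eef_pos: [470.0, -5.9, 288.0]
tcp_rot: [-3.142, 0.002, 3.049]
ft_force: [-0.2, -0.1, 0.7]
opening: 0.006
grip_force: 0.0
```

```bash
python3 - <<'E'
from h import *
sc=cam('scene','s17.png'); tp=cam('top')
print(pr(env.state()['eef_pos']),env.state()['ft_force'].round(1))
for n,c in (('scene',sc),('top',tp)):
    m=(c['pixels'].max(2)<85)
    for zb in (158,162,166,170,174,180,190):
        th=np.arcsin((zb-150)/235); xb=180-235*np.cos(th)
        row=[]
        for off in (-12,-8,0,8,12):
            q=np.round(proj(c,[P(xb+off,y,zb) for y in list(range(-112,-90,3))+list(range(91,113,3))])).astype(int); row.append(round(float(np.mean([m[v,u] for u,v in q])),2))
        print(n,zb,row)
# plate front edge profile seen from the top at y=+-110: brightness along x at z=67
g=tp['pixels'].astype(int)
for y in (-120,120):
    xs=np.arange(-60,0,4); q=np.round(proj(tp,[P(x,y,67) for x in xs])).astype(int); print(y,[(int(x),g[v,u].tolist()) for x,(u,v) in zip(xs,q)])
E
```

```text
[-170.7    0.3  287. ] [-0.3  1.2 -1.3]
scene 158 [0.0, 0.94, 0.94, 0.69, 0.0]
scene 162 [0.0, 1.0, 1.0, 0.81, 0.0]
scene 166 [0.0, 1.0, 1.0, 0.94, 0.0]
scene 170 [0.0, 1.0, 1.0, 1.0, 0.0]
scene 174 [0.0, 0.94, 1.0, 1.0, 0.06]
scene 180 [0.0, 0.88, 1.0, 1.0, 0.0]
scene 190 [0.0, 0.69, 1.0, 1.0, 0.0]
top 158 [0.0, 1.0, 1.0, 1.0, 0.0]
top 162 [0.12, 1.0, 1.0, 1.0, 0.0]
top 166 [0.5, 1.0, 1.0, 0.81, 0.0]
top 170 [0.88, 1.0, 1.0, 0.69, 0.0]
top 174 [0.94, 1.0, 1.0, 0.25, 0.0]
top 180 [1.0, 1.0, 1.0, 0.0, 0.0]
top 190 [1.0, 1.0, 1.0, 0.0, 0.0]
-120 [(-60, [130, 125, 118]), (-56, [59, 62, 60]), (-52, [50, 52, 54]), (-48, [53, 56, 57]), (-44, [55, 55, 59]), (-40, [50, 53, 53]), (-36, [52, 54, 56]), (-32, [146, 144, 138]), (-28, [200, 194, 185]), (-24, [218, 211, 202]), (-20, [220, 214, 204]), (-16, [216, 211, 201]), (-12, [218, 211, 202]), (-8, [219, 213, 203]), (-4, [198, 192, 183])]
120 [(-60, [112, 107, 102]), (-56, [79, 79, 77]), (-52, [50, 54, 55]), (-48, [54, 56, 60]), (-44, [57, 59, 61]), (-40, [56, 59, 62]), (-36, [67, 66, 68]), (-32, [128, 124, 120]), (-28, [216, 211, 201]), (-24, [220, 214, 204]), (-20, [218, 211, 200]), (-16, [215, 209, 200]), (-12, [214, 209, 199]), (-8, [216, 209, 199]), (-4, [206, 200, 190])]
```

The plate front edge is at x ≈ −31 (drawer in) and the lever bar is at about 164–166 mm. I hand in.

```bash
python3 -c "
from cell import env
print(env.job_done())"
```

```text
the job is handed in; nothing more can be done
None
```

I handed the job in at about 33 s: the blank is home in the round nest (felt flat by touch before the drawer closed), the drawer is fully in, and the lever is down at its stop; no verdict was shown at hand-in.

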